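# Clear the jammed can chute at the wash-up sink

## Robot

A 6-joint arm with a two-finger parallel gripper is mounted at the origin on the work surface. World frame = base frame: x ahead of the robot, y to its left, z up, the work surface at z = 0. Lengths are in m, angles in rad, forces in N, time in s.
With the tool pointing down it reaches from about 0.425 to 0.95 m from the base axis. Payload 3.5 kg.
Tool frame: the origin (TCP) lies on the mounting face of the last link; the fingertips stand 173 mm ahead of it and the grasp point (between the pads) lies 155 mm ahead of it; z points along the fingers, x is the direction in which the jaws open and shut, and the axes are right-handed (so a half turn about z gives the same grasp; the last joint's range is limited). The gripper opens to 85 mm and grips with 20 to 120 N. Pads are 22 mm wide; open, the fingers measure 114 mm over their backs; the gripper's body (76 mm by 85 mm) begins 54 mm behind the grasp point. The pads swing forward as they close: fully open they stand 13 mm farther back than shut.
Start: joints at [1.091, 0.286, 1.577, -0, 1.279, -0.15], TCP at [0.219, 0.639, 0.405] pointing down, gripper open.
Joint ranges: [-2.77, 2.77], [-0.9, 2.22], [0.21, 2.48], [-1.53, 4.67], [0.24, 2.81], [-2.84, 2.84]. Speed limits (rad/s): [2.79, 2.79, 3.14, 3.14, 3.14, 3.14].

## Interface

Orientations are given as a unit quaternion [x, y, z, w].
In Python, from plant import get_state, read_camera, sign_off gives the robot as it stands.
- The arm moves only by the shell command python3 -m jog 'ROWS' [FORCE]. ROWS is JSON, a list of rows, each an object of numbers: "grip": the closure, from 0 (fully open) to 1 (shut); "x", "y", "z": the shift along the tool's x, y, z in mm; "rx", "ry", "rz": the turn, a rotation vector about the tool's x, y, z in degrees. A call has 1 to 8 rows; each row shifts and turns the commanded pose from where the row before left it, along the tool's axes as they then stand; what a row does not reach is not made up. A row lasts 1/12 s, in which the tool goes at most 41.7 mm and 7.16 degrees, less where a joint would pass 70% of its speed; a pose out of reach is approached as far as the arm can. A call with a gripper value outside its range is refused whole. The fingers move at their own pace and stop on an object; FORCE is the grip in N (left out, the last holds). Time passes only in rows, so rows that do not move let the fingers close. It gives the time, the measured TCP pose, the force and the opening at its end, in the units of the state.
- get_state(): the state, without advancing time (a new reading comes with each control period).
- read_camera(name): name is "side" or "top" or "wrist"; returns a dict with "frame" (384x512x3 uint8, red, green, blue), "intrinsics" (3x3 intrinsics, pixels), "R" (3x3) and "t" (3): a world point X has camera coordinates R X + t. Camera axes: x right, y down, z forward; pixel columns grow to the right and rows downward; lengths in m; the calibration is good to about 2 mm. A picture is of the moment at which its call begins. There is no depth.
- sign_off(): hands the job in, once; it reports no verdict.
The state is a dict: "time": time; "qpos": joint angles; "dq": joint speeds; "joint_efforts": joint torques, N m; "eef_pos": TCP position; "tcp_rot": TCP orientation; "contact_force": force on the tool from outside, world axes, zero at the start; "wrist_torque": the same for the moment, N m; "opening": opening from 0.0 (shut) to 1.0 (fully open).
Only numpy, scipy, OpenCV 4.12 (cv2) and the standard library are available. Lean on these libraries where they do the work, as an engineer would, in place of code of your own. Each camera call takes 0.05 s, during which the arm holds its last target.

## Task

A squashed can is jammed across the throat of the can chute: press the black mushroom stop button fully down, then push the jammed can back up the chute until it is clear of the lips, lift it out and put it in the clear salad container, together with every loose squashed can lying on the rubber mat. When all the cans are lying in the container, and not before, twist the stop button's grip clockwise to its end stop to reset it and leave it up; leave the bottle, the strainer basket and the scraper alone.

Things in the scene. Friction and masses are not known exactly. Their poses are not given: they have to be found in the camera images.
- chute: fixed open-topped sheet-steel can chute on a grey plinth, 250 mm long along its slope; origin on the ledge under the point chute_lip_end, x horizontal and up-chute, y across. The flat floor rises towards +x at 18 degrees. Walls stand 40 mm above the floor and are 150 mm apart inside, but over the lowest 80 mm of slope they taper evenly to 90 mm at the low end
- chute_low (a point): middle of the floor at the open low end of the chute, 23 mm above the ledge (axes as the chute's)
- chute_lip_end (a point): middle of the floor 120 mm up the slope from chute_low, 60 mm above the ledge, where the lips end. Between chute_low and here two 3 mm in-turned lips roof both sides, their underside 32 mm above the floor (square to it), leaving a 60 mm wide slot along the middle that is open at the low end and above
- chute_top (a point): middle of the floor at the chute's open upper end, 130 mm up the slope from chute_lip_end; this upper part (the mouth) is open above over its full 150 mm width
- jammed_center (a point): squashed slim aluminium can, a flat block 116 x 56 x 24 mm, about 40 g; point = its centre, x along its 116 mm length, y across its 56 mm width, z through its 24 mm thickness. At the start it lies across the chute's tapering throat, flat on the sloping floor and under both lips, held by friction (it stays where it is pushed to). Clear of the lips when its centre is 150 mm or more up the slope from chute_low
- can1_center (a point): loose squashed slim aluminium can, a flat block 116 x 56 x 24 mm, about 40 g; point = its centre, x along its 116 mm length, y across its 56 mm width, z through its 24 mm thickness; lies flat on the rubber mat at the start (not present in every run)
- can2_center (a point): loose squashed slim aluminium can, a flat block 116 x 56 x 24 mm, about 40 g; point = its centre, x along its 116 mm length, y across its 56 mm width, z through its 24 mm thickness; lies flat on the rubber mat at the start (not present in every run)
- can3_center (a point): loose squashed slim aluminium can, a flat block 116 x 56 x 24 mm, about 40 g; point = its centre, x along its 116 mm length, y across its 56 mm width, z through its 24 mm thickness; lies flat on the rubber mat at the start (not present in every run)
- can4_center (a point): loose squashed slim aluminium can, a flat block 116 x 56 x 24 mm, about 40 g; point = its centre, x along its 116 mm length, y across its 56 mm width, z through its 24 mm thickness; lies flat on the rubber mat at the start (not present in every run)
- mat: fixed black rubber drainer mat 300 x 230 mm, 4 mm thick, on the ledge; origin at the middle of its underside. The loose cans lie on it at the start, the mat being left or right of the chute
- tub: transparent open salad container with a thin white rim, loose, 0.6 kg; outside 176 (x) x 226 (y) x 80 mm high, walls and floor 4 mm; origin at the middle of its underside. Stands on the other side of the chute from the mat
- station: fixed grey stop-button housing 76 x 76 x 30 mm in front of the chute's low end; origin at the middle of its underside on the ledge
- knob_top (a point): top centre of the black mushroom stop button, about 75 mm above the ledge when up. The button is a 56 mm disc, 12 mm thick, carrying an upright grip bar 52 mm long (along the point's x), 16 mm wide (y) and 21 mm tall; this point is the bar's top
- stop (a joint): push of the mushroom button: 0 up, 0.008 m fully down; sprung, 1 N at the start to 5 N fully down, springs up when let go (the stop stays engaged electrically until reset). It counts as pressed beyond 0.006 m
- reset_knob (a joint): turn of the mushroom's grip bar about the vertical: 0 at the start, grows clockwise seen from above to its end stop at 0.9 rad; light friction (0.04 N m), stays where left
- bottle: green glass bottle, 68 mm diameter, 230 mm tall, beyond the chute; origin at the middle of its foot; leave alone
- strainer: perforated steel strainer basket, 116 mm across its rim, 55 mm high; origin at the middle of its foot; leave alone
- scraper: yellow silicone scraper, 180 mm long, lying flat beyond the upper end of the chute; origin on its underside near the middle; leave alone
Not all that is in view belongs to the job. What is shaped like the part that bears can2_center but blue or purple is not meant.

How it is judged:
By the outcome, as a careful person would: the job done as asked, in the order asked, and still so for the second after the job is handed in, with the robot touching nothing.
Of can1, can2, can3, can4 only 2 to 4 are there at a start; the rules pass over those that are not, and their reading is None.
At some moment in a run one of can1, can2, can3, can4 may be knocked a few centimetres aside while the robot is not near it.
Once in a run the grip may slacken for a moment while it holds something.
It also fails if it takes over 210 s, if anything falls off the work surface, if the arm or the gripper's body presses on something with over 40 N, if the wrist force passes 120 N, or if a joint passes its speed limit or range.

## Working session

There is one attempt and no reset: what is moved stays moved. The work goes in short steps, Python scripts to look and compute and a shell command to move; the robot and the scene stay as the last step left them, time stands still between calls to the robot, and variables do not carry over. Pictures are saved under pics/ and viewed, and the job is handed in when it is done.

```bash
ls; mkdir -p pics
python3 - <<'E'
from plant import *
import cv2
s=get_state(); print(s)
for n in ("side","top","wrist"):
    c=read_camera(n); cv2.imwrite(f"pics/{n}0.png",c["frame"][:,:,::-1]); print(n,c["intrinsics"].tolist(),c["R"].round(4).tolist(),c["t"].round(4).tolist())
E
```

```text
pics
{'time': 0.0, 'qpos': array([ 1.09099344e+00,  2.87201123e-01,  1.57820934e+00,  5.52743786e-07,
        1.27857290e+00, -1.49998818e-01]), 'dq': array([-0.00054169, -0.00060744,  0.00144505,  0.00138997, -0.00068765,
       -0.00095955]), 'joint_efforts': array([ 5.04927866e-04, -4.05981231e+01, -2.92624104e+01, -1.49302391e-04,
        5.91028162e-03,  1.15403836e-05]), 'eef_pos': array([0.21845626, 0.63840284, 0.40330552]), 'tcp_rot': array([ 8.13589554e-01,  5.81438396e-01, -1.06559046e-03,  5.41653639e-04]), 'contact_force': array([ 0.05639047,  0.24192655, -0.30336802]), 'wrist_torque': array([ 0.00033301,  0.00487214, -0.03227942]), 'opening': 0.9990323144690288}
side [[365.8564466598219, 0.0, 261.5733292759296], [0.0, 365.8564466598219, 183.95578124123617], [0.0, 0.0, 1.0]] [[0.9014, -0.433, -0.0052], [-0.3246, -0.6676, -0.67], [0.2867, 0.6056, -0.7423]] [-0.4186, 0.2636, 1.1546]
top [[483.354510929418, 0.0, 254.21913081420388], [0.0, 483.354510929418, 192.09777275870903], [0.0, 0.0, 1.0]] [[-0.0204, -0.9997, -0.0131], [-0.9841, 0.0224, -0.1762], [0.1764, 0.0093, -0.9843]] [0.0925, 0.5413, 1.6431]
wrist [[333.356430653605, 0.0, 261.1038305840162], [0.0, 333.356430653605, 190.35344793022634], [0.0, 0.0, 1.0]] [[0.3243, 0.9459, -0.0006], [0.8935, -0.3061, 0.3285], [0.3105, -0.1071, -0.9445]] [-0.6747, -0.043, 0.3801]
```

View pics/top0.png

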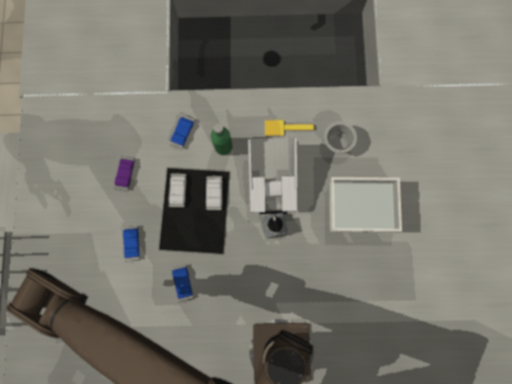

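View pics/side0.png

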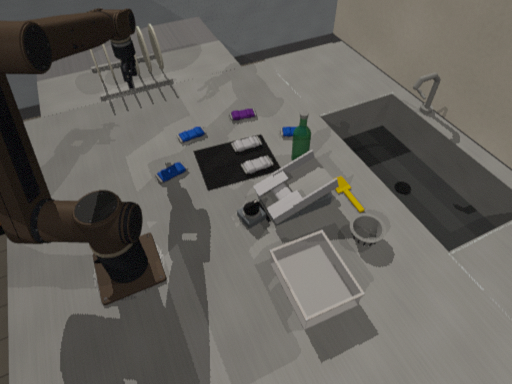

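View pics/wrist0.png

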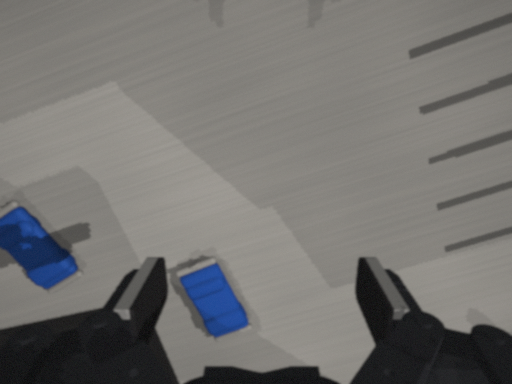

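The top view shows two white cans on the black mat at (177,190) and (214,193). The blue cans at (182,131), (131,243) and (182,283) and the purple one at (124,173) are off the mat and not meant. The chute is around (273,175), the knob at (276,225), and the tub at (365,205). I'll enlarge the view.

```bash
cat > h.py <<'E'
from plant import *
import cv2, numpy as np
from scipy.spatial.transform import Rotation as Ro
def ray(c,uv):
    K,R,t=c["intrinsics"],np.array(c["R"]),np.array(c["t"])
    o=-R.T@t; d=R.T@np.linalg.inv(K)@np.array([uv[0],uv[1],1.]); return o,d/np.linalg.norm(d)
def onz(c,uv,z):
    o,d=ray(c,uv); return o+d*(z-o[2])/d[2]
def tri(obs):
    A=np.zeros((3,3));b=np.zeros(3);L=[]
    for c,uv in obs:
        o,d=ray(c,uv);P=np.eye(3)-np.outer(d,d);A+=P;b+=P@o;L.append((o,P))
    X=np.linalg.solve(A,b); return X,[np.linalg.norm(P@(X-o)) for o,P in L]
def proj(c,X):
    p=np.array(c["intrinsics"])@(np.array(c["R"])@np.array(X)+c["t"]); return p[:2]/p[2]
def crop(c,name,x0,y0,x1,y1,k):
    im=c["frame"][y0:y1,x0:x1,::-1]; cv2.imwrite("pics/"+name,cv2.resize(im,None,fx=k,fy=k,interpolation=cv2.INTER_CUBIC))
def delta(pos,R2):
    """tool-frame shift mm from current TCP to world pos and rotvec deg"""
    s=get_state();R=Ro.from_quat(s["tcp_rot"])
    return (R.inv().apply(np.array(pos)-s["eef_pos"])*1e3).round(1),np.degrees((R.inv()*R2).as_rotvec()).round(2)
def down(yaw):
    """tool z down; tool x along world yaw"""
    x=np.array([np.cos(yaw),np.sin(yaw),0]);z=np.array([0,0,-1.]);return Ro.from_matrix(np.stack([x,np.cross(z,x),z],1))
E
python3 - <<'E'
from h import *
c=read_camera("top")
crop(c,"topc.png",150,115,410,265,3)
c=read_camera("side")
crop(c,"sidec.png",180,90,400,250,3)
E
```

```text
(no output)
```

View pics/topc.png

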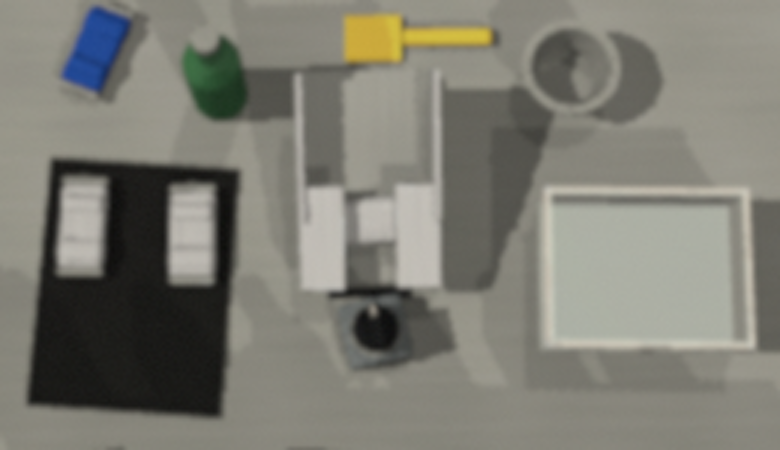

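View pics/sidec.png

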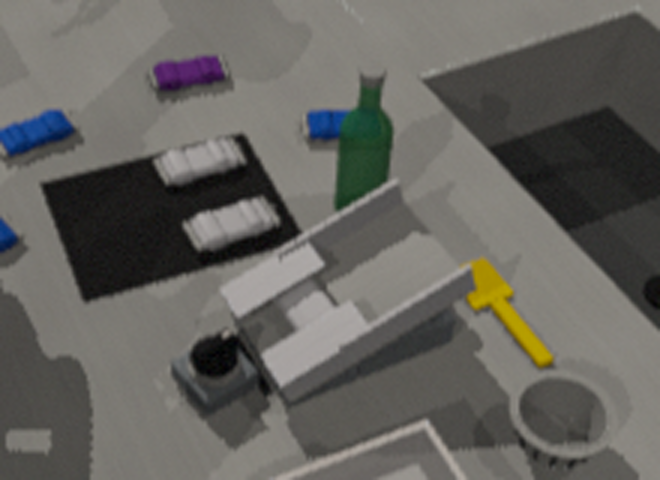

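Run:
```python
from h import *
T=read_camera("top");S=read_camera("side")
tp=lambda x,y:(150+(x-1)/3,115+(y-1)/3)
sp=lambda x,y:(180+(x-1)/3,90+(y-1)/3)
for n,a,b in [("canL",(82,226),(200,161)),("canR",(191,233),(232,222)),("knob",(375,328),(215,352)),("topL",(299,73),(398,183)),("topR",(437,71),(474,267)),("lipLowL",(302,290),(227,295)),("lipLowR",(440,290),(290,398)),("lipUpL",(306,187),(316,250))]:
    X,e=tri([(T,tp(*a)),(S,sp(*b))]);print(n,X.round(4),np.round(e,4),)
print("jam on z.11",onz(T,tp(376,220),.085))
for p in [(544,189),(749,189),(756,348),(544,347)]: print("tub rim",onz(T,tp(*p),.08).round(4))
for p in [(53,158),(239,170),(221,415),(29,403)]: print("mat",onz(T,tp(*p),.004).round(4))
w=read_camera("wrist");s=get_state();R=Ro.from_quat(s["tcp_rot"]).as_matrix()
o,d=ray(w,(256,192));print("cam in tool",R.T@(o-s["eef_pos"]));print((R.T@np.array(w["R"]).T).round(3))
```

```text
canL [0.5643 0.3569 0.016 ] [0.0013 0.0013]
canR [0.5522 0.2266 0.0187] [0.0012 0.0012]
knob [0.4303 0.0122 0.0554] [0.0015 0.0015]
topL [0.7113 0.0925 0.135 ] [0.0006 0.0006]
topR [ 0.7117 -0.064   0.1377] [0.0034 0.0034]
lipLowL [0.4805 0.0946 0.0433] [0.0043 0.0043]
lipLowR [ 0.4803 -0.0671  0.0336] [0.0064 0.0064]
lipUpL [0.5958 0.0869 0.0759] [0.0043 0.0043]
jam on z.11 [0.54932345 0.00893409 0.085     ]
tub rim [ 0.5821 -0.185   0.08  ]
tub rim [ 0.5766 -0.4195  0.08  ]
tub rim [ 0.3942 -0.414   0.08  ]
tub rim [ 0.4004 -0.1763  0.08  ]
mat [0.6498 0.3952 0.004 ]
mat [0.6297 0.1698 0.004 ]
mat [0.3361 0.1943 0.004 ]
mat [0.3549 0.4201 0.004 ]
cam in tool [ 0.00019141 -0.08383416  0.03090167]
[[ 1.    -0.001  0.001]
 [ 0.     0.944  0.329]
 [-0.001 -0.329  0.944]]
```

```bash
python3 -m jog '[{"rz":-7},{"rz":-6},{"rz":-6}]'
python3 - <<'E'
from h import *
print(delta([.45,.3,.40],down(np.pi/2)),delta([.46,.015,.40],down(np.pi/2)))
E
```

```text
(array([-245.4,  328.6,    4.6]), array([-1.00e-02,  2.00e-02, -1.89e+01])) (array([-511.8,  430.4,    4.7]), array([-1.00e-02,  2.00e-02, -1.89e+01]))$[0]: bad value
```

```bash
python3 -m jog '[{"grip":0,"x":0,"y":0,"z":0,"rx":0,"ry":0,"rz":-7}]'; python3 -m jog '[{"grip":0,"rz":-6},{"grip":0,"rz":-6}]'
python3 - <<'E'
from h import *
print(delta([.45,.3,.40],down(np.pi/2)),delta([.46,.015,.40],down(np.pi/2)))
E
```

```text
time: 0.48
eef_pos: [0.2186, 0.6386, 0.4047]
tcp_rot: [0.776, 0.631, -0.0, 0.0]
contact_force: [0.1, -0.3, -0.3]
opening: 1.003
(array([-284.1,  295.8,    4.7]), array([ -0. ,   0. , -11.8])) (array([-561.1,  363.8,    4.7]), array([ -0. ,   0. , -11.8]))$[0]: bad value
```

```bash
python3 -m jog '[{"grip":0,"x":0,"y":0,"z":0,"rx":0,"ry":0,"rz":-6},{"grip":0,"x":0,"y":0,"z":0,"rx":0,"ry":0,"rz":-5.8},{"grip":0,"x":-30,"y":25,"z":0,"rx":0,"ry":0,"rz":0},{"grip":0,"x":-30,"y":27,"z":0,"rx":0,"ry":0,"rz":0},{"grip":0,"x":-30,"y":27,"z":0,"rx":0,"ry":0,"rz":0},{"grip":0,"x":-30,"y":27,"z":0,"rx":0,"ry":0,"rz":0},{"grip":0,"x":-30,"y":27,"z":0,"rx":0,"ry":0,"rz":0},{"grip":0,"x":-30,"y":27,"z":0,"rx":0,"ry":0,"rz":0}]'; python3 -m jog '[{"grip":0,"x":-30,"y":27,"z":0,"rx":0,"ry":0,"rz":0},{"grip":0,"x":-30,"y":27,"z":0,"rx":0,"ry":0,"rz":0},{"grip":0,"x":-30,"y":27,"z":0,"rx":0,"ry":0,"rz":0},{"grip":0,"x":-40,"y":0,"z":0,"rx":0,"ry":0,"rz":0},{"grip":0,"x":-40,"y":0,"z":0,"rx":0,"ry":0,"rz":0},{"grip":0,"x":-40,"y":0,"z":0,"rx":0,"ry":0,"rz":0},{"grip":0,"x":-40,"y":0,"z":0,"rx":0,"ry":0,"rz":0},{"grip":0,"x":-40,"y":0,"z":0,"rx":0,"ry":0,"rz":0}]'
python3 - <<'E'
from h import *
print(delta([.46,.015,.40],down(np.pi/2)))
E
```

```text
time: 1.15
eef_pos: [0.3791, 0.4568, 0.405]
tcp_rot: [0.708, 0.707, 0.0, 0.0]
contact_force: [0.1, 0.0, 0.4]
opening: 0.998
time: 1.82
eef_pos: [0.4584, 0.1665, 0.4049]
tcp_rot: [0.708, 0.707, 0.0, 0.0]
contact_force: [1.5, -0.2, 0.8]
opening: 1.003
(array([-151.5,    1.8,    4.9]), array([ 0.04, -0.  , -0.07]))
```

```bash
python3 -m jog '[{"grip":0,"x":-40,"y":0,"z":0,"rx":0,"ry":0,"rz":0},{"grip":0,"x":-40,"y":0,"z":0,"rx":0,"ry":0,"rz":0},{"grip":0,"x":-40,"y":0,"z":0,"rx":0,"ry":0,"rz":0},{"grip":0,"x":-20,"y":0,"z":0,"rx":0,"ry":0,"rz":0},{"grip":0,"x":0,"y":0,"z":0,"rx":0,"ry":0,"rz":0},{"grip":0,"x":0,"y":0,"z":0,"rx":0,"ry":0,"rz":0}]'
python3 - <<'E'
from h import *
import pickle
c=read_camera("wrist");cv2.imwrite("pics/w1.png",cv2.resize(c["frame"][:,:,::-1],(768,576),interpolation=cv2.INTER_CUBIC))
pickle.dump(c,open("w1.pkl","wb"));print(get_state()["eef_pos"],get_state()["contact_force"])
E
```

```text
time: 2.32
eef_pos: [0.4585, 0.0274, 0.405]
tcp_rot: [0.709, 0.705, 0.0, 0.0]
contact_force: [0.4, 0.1, -0.3]
opening: 1.001
[0.45850216 0.02825738 0.40486535] [-0.04798589  0.46466038  0.40338938]
```

View pics/w1.png

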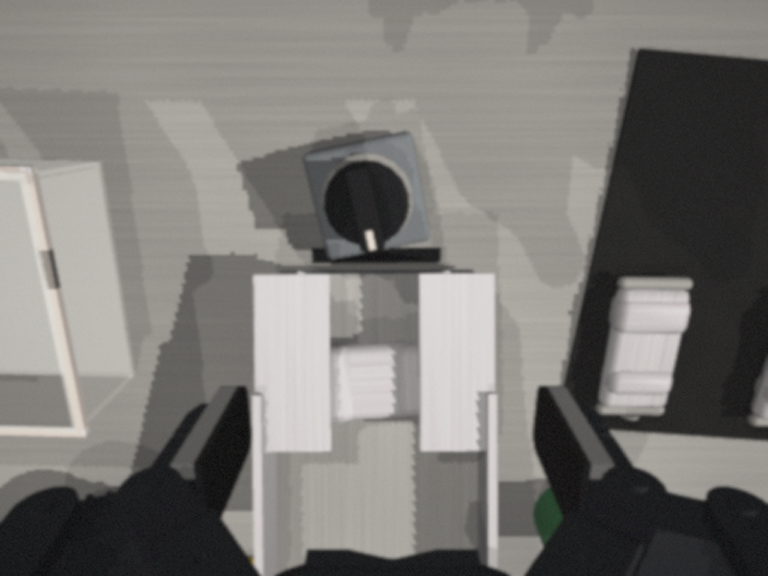

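```bash
python3 -m jog '[{"grip":0,"x":40,"y":10,"z":0,"rx":0,"ry":0,"rz":0},{"grip":0,"x":40,"y":10,"z":0,"rx":0,"ry":0,"rz":0},{"grip":0,"x":40,"y":10,"z":0,"rx":0,"ry":0,"rz":0},{"grip":0,"x":0,"y":0,"z":0,"rx":0,"ry":0,"rz":0},{"grip":0,"x":0,"y":0,"z":0,"rx":0,"ry":0,"rz":0},{"grip":0,"x":0,"y":0,"z":0,"rx":0,"ry":0,"rz":0}]'
python3 - <<'E'
from h import *
import pickle
c=read_camera("wrist");cv2.imwrite("pics/w2.png",cv2.resize(c["frame"][:,:,::-1],(768,576),interpolation=cv2.INTER_CUBIC))
pickle.dump(c,open("w2.pkl","wb"));print(get_state()["eef_pos"],get_state()["contact_force"])
E
```

```text
time: 2.87
eef_pos: [0.4883, 0.1496, 0.4044]
tcp_rot: [0.707, 0.708, -0.0, -0.0]
contact_force: [-0.1, -0.7, 0.0]
opening: 0.999
[0.48837379 0.14872004 0.40447328] [-0.15287815  0.00436495  0.3441378 ]
```

View pics/w2.png

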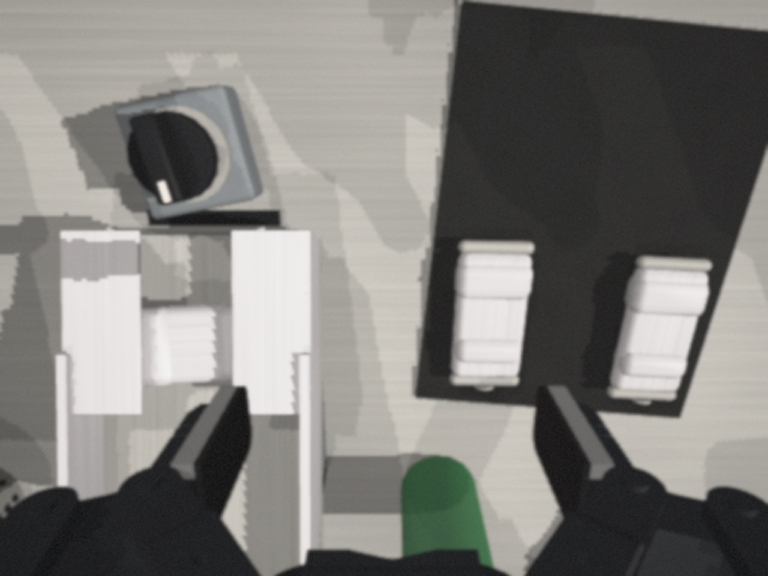

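Run:
```python
from h import *
import pickle
a=pickle.load(open("w1.pkl","rb"));b=pickle.load(open("w2.pkl","rb"))
def prep(c,x0,y0,x1,y1,k):
    im=c["frame"][y0:y1,x0:x1,::-1]; im=cv2.resize(im,None,fx=k,fy=k,interpolation=cv2.INTER_CUBIC); return np.clip(255*(im/255.)**.7,0,255).astype(np.uint8)
i1=prep(a,160,80,340,310,2.2);i2=prep(b,30,45,215,285,2.2)
h=min(i1.shape[0],i2.shape[0]);cv2.imwrite("pics/cmp.png",np.hstack([i1[:h],i2[:h]]));print(i1.shape,i2.shape)
f=1/1.5
for n,p,q in [("lowoutL",(254,275),(61,231)),("lowoutR",(494,274),(310,231)),("lowinL",(329,275),(139,231)),("lowinR",(420,274),(232,231)),("upinL",(331,451),(141,414)),("upinR",(420,451),(232,414)),("knobmark",(371,241),(164,191)),("jamlow",(370,346),(180,308)),("jamhi",(370,418),(180,384)),("can R low",(653,283),(496,246)),("canRhi",(631,411),(484,381))]:
    X,e=tri([(a,np.array(p)*f-.17),(b,np.array(q)*f-.17)]);print(n,X.round(4),np.round(e,4))
```

```text
(506, 396, 3) (528, 407, 3)
lowoutL [ 0.4775 -0.0643  0.0564] [0.0001 0.0001]
lowoutR [0.478  0.0963 0.0547] [0.0003 0.0003]
lowinL [ 0.4778 -0.0143  0.0558] [0.0002 0.0002]
lowinR [0.4772 0.0465 0.0571] [0. 0.]
upinL [ 0.5908 -0.014   0.0928] [0.0001 0.0001]
upinR [0.5899 0.0459 0.0943] [0. 0.]
knobmark [0.4491 0.0152 0.0769] [0.0004 0.0004]
jamlow [0.5238 0.0126 0.072 ] [0.0009 0.0009]
jamhi [0.5706 0.0122 0.0868] [0.0014 0.0014]
can R low [0.4989 0.2268 0.0139] [0.0005 0.0005]
canRhi [0.6082 0.2236 0.0206] [0.0001 0.0001]
```

View pics/cmp.png

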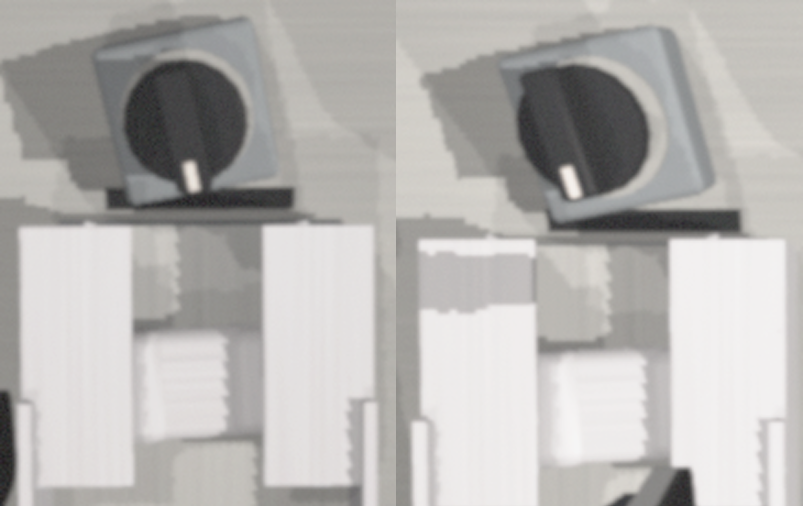

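```bash
cat >> h.py <<'E'
LOW=np.array([.4883,.016,.023]);CU=np.array([np.cos(np.radians(18)),0,np.sin(np.radians(18))]);CN=np.array([-CU[2],0,CU[0]])
def onchute(c,uv,n):
    o,d=ray(c,uv); k=((LOW-o)@CN+n)/(d@CN); X=o+d*k; return np.array([(X-LOW)@CU,X[1]-LOW[1]])
E
python3 - <<'E'
from h import *
import pickle
a=pickle.load(open("w1.pkl","rb"));b=pickle.load(open("w2.pkl","rb"))
pa=lambda x,y:(160+x/2.2,80+y/2.2); pb=lambda x,y:(30+(x-396)/2.2,45+y/2.2)
for n in(.012,.024):
  for nm,c,p in [("a lowL",a,pa(150,335)),("a lowR",a,pa(222,331)),("a hiL",a,pa(150,441)),("a hiR",a,pa(225,437)),("b lowL",b,pb(560,354)),("b lowR",b,pb(640,351)),("b hiL",b,pb(565,466)),("b hiR",b,pb(640,461))]:
    print(n,nm,onchute(c,p,n).round(4))
for nm,p,q in [("ctr",pa(184,121),pb(585,130)),("barfar",pa(170,70),pb(537,75)),("bartip",pa(193,190),pb(572,196))]:
    X,e=tri([(a,p),(b,q)]);print(nm,X.round(4),np.round(e,4), onz(a,p,.075).round(4),onz(b,q,.075).round(4))
E
```

```text
0.012 a lowL [ 0.0532 -0.0239]
0.012 a lowR [0.0514 0.0113]
0.012 a hiL [ 0.1052 -0.0243]
0.012 a hiR [0.1035 0.0124]
0.012 b lowL [ 0.0521 -0.0295]
0.012 b lowR [0.0507 0.0084]
0.012 b hiL [ 0.1054 -0.0276]
0.012 b hiR [0.103 0.008]
0.024 a lowL [ 0.0514 -0.0227]
0.024 a lowR [0.0497 0.0113]
0.024 a hiL [ 0.1017 -0.0231]
0.024 a hiR [0.1    0.0124]
0.024 b lowL [ 0.0513 -0.0239]
0.024 b lowR [0.0499 0.0127]
0.024 b hiL [ 0.1028 -0.0221]
0.024 b hiR [0.1005 0.0124]
ctr [0.4315 0.0108 0.0453] [0.0001 0.0001] [0.4264 0.0123 0.075 ] [0.429  0.0233 0.075 ]
barfar [0.4074 0.0067 0.0722] [0.0011 0.0011] [0.406  0.0071 0.075 ] [0.4084 0.0077 0.075 ]
bartip [0.4547 0.0155 0.0778] [0.0001 0.0001] [0.4556 0.0154 0.075 ] [0.4551 0.0143 0.075 ]
```

Measured against the given sizes:
- **Lips:** the slot is 60 mm wide and the slope comes out at 18.3°, so both agree.
- **Knob bar:** its top is at about (0.431, 0.011, 0.075) with a yaw of 10.5°, which also agrees.
- **Jammed can:** its centre is at s≈76 mm with a yaw of about -2.6°.

Next I press the button.

```bash
python3 -m jog '[{"grip":1,"x":-34,"y":-14,"z":0,"rx":0,"ry":0,"rz":0},{"grip":1,"x":-35,"y":-14,"z":0,"rx":0,"ry":0,"rz":0},{"grip":1,"x":-35,"y":-14,"z":0,"rx":0,"ry":0,"rz":0},{"grip":1,"x":-34,"y":-15,"z":0,"rx":0,"ry":0,"rz":0},{"grip":1,"x":0,"y":0,"z":35,"rx":0,"ry":0,"rz":0},{"grip":1,"x":0,"y":0,"z":35,"rx":0,"ry":0,"rz":0},{"grip":1,"x":0,"y":0,"z":35,"rx":0,"ry":0,"rz":0},{"grip":1,"x":0,"y":0,"z":30,"rx":0,"ry":0,"rz":0}]' 30; python3 -m jog '[{"grip":1,"x":0,"y":0,"z":0,"rx":0,"ry":0,"rz":0},{"grip":1,"x":0,"y":0,"z":0,"rx":0,"ry":0,"rz":0},{"grip":1,"x":0,"y":0,"z":0,"rx":0,"ry":0,"rz":0}]'
python3 - <<'E'
from h import *
print(get_state()["eef_pos"],delta([.431,.011,.255],down(np.pi/2)))
c=read_camera("wrist");crop(c,"w3.png",120,150,400,384,2.5)
E
```

```text
time: 3.58
eef_pos: [0.4304, 0.0091, 0.2682]
tcp_rot: [0.709, 0.705, 0.0, 0.0]
contact_force: [0.4, 0.2, 0.5]
opening: 0.002
time: 3.83
eef_pos: [0.4322, 0.0097, 0.2715]
tcp_rot: [0.708, 0.706, 0.001, 0.001]
contact_force: [0.4, -0.4, 1.5]
opening: 0.002
[0.43221855 0.00970848 0.27154082] (array([ 1.3, -1.3, 16.5]), array([ 0.15,  0.04, -0.15]))
```

View pics/w3.png

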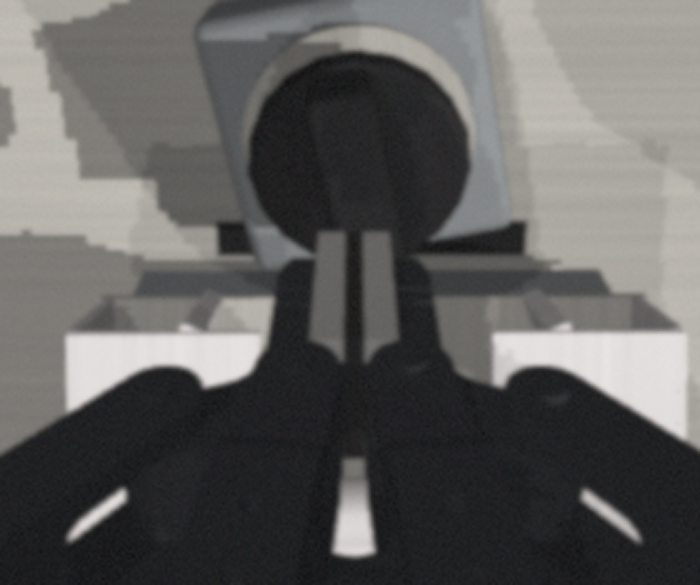

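The closed tips (crop 352,240) are over the bar. I'll press in small steps and watch the force.

```bash
python3 -m jog '[{"grip":1,"x":1,"y":-1,"z":16,"rx":0,"ry":0,"rz":0},{"grip":1,"x":0,"y":0,"z":3,"rx":0,"ry":0,"rz":0},{"grip":1,"x":0,"y":0,"z":3,"rx":0,"ry":0,"rz":0},{"grip":1,"x":0,"y":0,"z":0,"rx":0,"ry":0,"rz":0},{"grip":1,"x":0,"y":0,"z":0,"rx":0,"ry":0,"rz":0}]'; python3 -m jog '[{"grip":1,"x":0,"y":0,"z":3,"rx":0,"ry":0,"rz":0},{"grip":1,"x":0,"y":0,"z":0,"rx":0,"ry":0,"rz":0},{"grip":1,"x":0,"y":0,"z":0,"rx":0,"ry":0,"rz":0}]';python3 -m jog '[{"grip":1,"x":0,"y":0,"z":3,"rx":0,"ry":0,"rz":0},{"grip":1,"x":0,"y":0,"z":0,"rx":0,"ry":0,"rz":0},{"grip":1,"x":0,"y":0,"z":0,"rx":0,"ry":0,"rz":0}]'
```

```text
time: 4.3
eef_pos: [0.4309, 0.0112, 0.2487]
tcp_rot: [0.708, 0.707, 0.0, 0.001]
contact_force: [0.0, 0.2, 0.2]
opening: 0.003
time: 4.55
eef_pos: [0.431, 0.0112, 0.2454]
tcp_rot: [0.708, 0.707, 0.001, 0.001]
contact_force: [0.1, 0.5, 2.0]
opening: 0.002
time: 4.8
eef_pos: [0.431, 0.0112, 0.2422]
tcp_rot: [0.708, 0.706, 0.001, 0.001]
contact_force: [1.9, 0.1, 2.8]
opening: -0.0
```

```bash
python3 -m jog '[{"grip":1,"x":0,"y":0,"z":3,"rx":0,"ry":0,"rz":0},{"grip":1,"x":0,"y":0,"z":0,"rx":0,"ry":0,"rz":0},{"grip":1,"x":0,"y":0,"z":0,"rx":0,"ry":0,"rz":0}]'; python3 -m jog '[{"grip":1,"x":0,"y":0,"z":2,"rx":0,"ry":0,"rz":0},{"grip":1,"x":0,"y":0,"z":0,"rx":0,"ry":0,"rz":0},{"grip":1,"x":0,"y":0,"z":0,"rx":0,"ry":0,"rz":0},{"grip":1,"x":0,"y":0,"z":0,"rx":0,"ry":0,"rz":0}]'
```

```text
time: 5.05
eef_pos: [0.4314, 0.0111, 0.2402]
tcp_rot: [0.708, 0.707, 0.0, 0.0]
contact_force: [-2.0, -0.1, 10.8]
opening: 0.0
time: 5.38
eef_pos: [0.4318, 0.0111, 0.2399]
tcp_rot: [0.708, 0.707, 0.0, 0.0]
contact_force: [-5.9, 1.4, 22.2]
opening: -0.003
```

The button is fully down, with 22 N against its stop. Now I retract, turn and open.

```bash
python3 -m jog '[{"grip":1,"x":0,"y":0,"z":-10,"rx":0,"ry":0,"rz":0},{"grip":1,"x":0,"y":0,"z":-40,"rx":0,"ry":0,"rz":0},{"grip":1,"x":0,"y":20,"z":-40,"rx":0,"ry":0,"rz":0},{"grip":0,"x":0,"y":0,"z":0,"rx":0,"ry":0,"rz":7},{"grip":0,"x":0,"y":0,"z":0,"rx":0,"ry":0,"rz":7},{"grip":0,"x":0,"y":0,"z":0,"rx":0,"ry":0,"rz":7},{"grip":0,"x":0,"y":0,"z":0,"rx":0,"ry":0,"rz":7},{"grip":0,"x":0,"y":0,"z":0,"rx":0,"ry":0,"rz":7}]'; python3 -m jog '[{"grip":0,"x":0,"y":0,"z":0,"rx":0,"ry":0,"rz":7},{"grip":0,"x":0,"y":0,"z":0,"rx":0,"ry":0,"rz":7},{"grip":0,"x":0,"y":0,"z":0,"rx":0,"ry":0,"rz":7},{"grip":0,"x":0,"y":0,"z":0,"rx":0,"ry":0,"rz":7},{"grip":0,"x":0,"y":0,"z":0,"rx":0,"ry":0,"rz":7},{"grip":0,"x":0,"y":0,"z":0,"rx":0,"ry":0,"rz":7},{"grip":0,"x":0,"y":0,"z":0,"rx":0,"ry":0,"rz":7},{"grip":0,"x":0,"y":0,"z":0,"rx":0,"ry":0,"rz":3.4}]';python3 -m jog '[{"grip":0,"x":0,"y":0,"z":0,"rx":0,"ry":6,"rz":0},{"grip":0,"x":0,"y":0,"z":0,"rx":0,"ry":6,"rz":0},{"grip":0,"x":0,"y":0,"z":0,"rx":0,"ry":6,"rz":0},{"grip":0,"x":0,"y":0,"z":0,"rx":0,"ry":0,"rz":0},{"grip":0,"x":0,"y":0,"z":0,"rx":0,"ry":0,"rz":0}]'
cat >> h.py <<'E'
def chutepose(s,n,yawdeg=0,y=0):
    a=np.radians(yawdeg); x=np.cos(a)*CU+np.sin(a)*np.array([0,1.,0]); z=-CN
    return LOW+s*CU+n*CN+np.array([0,y,0]), Ro.from_matrix(np.stack([x,np.cross(z,x),z],1))
E
python3 - <<'E'
from h import *
print(get_state()["qpos"])
p,R=chutepose(.076,.277,2.6);print(p,delta(p,R))
c=read_camera("wrist");crop(c,"w4.png",0,0,512,384,1.5)
E
```

```text
time: 6.05
eef_pos: [0.4485, 0.0114, 0.3228]
tcp_rot: [0.889, 0.458, -0.001, -0.001]
contact_force: [0.9, -0.9, -0.4]
opening: 0.705
time: 6.72
eef_pos: [0.4485, 0.0113, 0.3227]
tcp_rot: [1.0, 0.019, -0.002, -0.0]
contact_force: [-0.7, -0.6, 0.2]
opening: 1.0
time: 7.13
eef_pos: [0.4484, 0.0113, 0.323]
tcp_rot: [0.988, 0.022, 0.154, -0.004]
contact_force: [0.9, 0.1, 0.6]
opening: 1.002
[-0.21528829 -0.19714519  2.24156643  0.10959149  0.80077231 -0.32347522]
[0.47498259 0.016      0.30992795] (array([21.5, -3.5, 20.6]), array([-0.81,  0.26, -0.23]))
```

View pics/w4.png

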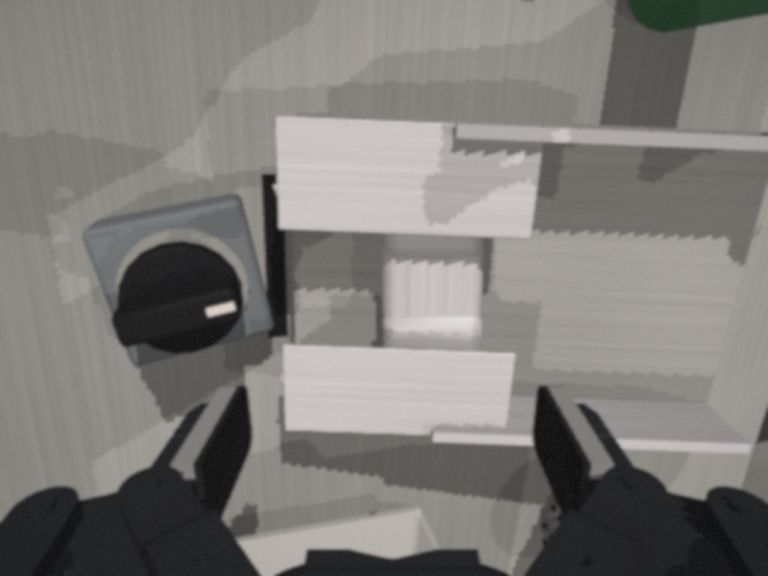

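Run:
```python
from h import *
c=read_camera("wrist")
f=lambda x,y:(x/1.5-.17,y/1.5-.17)
for p in [(385,262),(386,335),(481,262),(481,335)]: print(onchute(c,f(*p),.024).round(4))
for p in [(279,230),(283,345),(531,237),(515,353)]: print("lip",onchute(c,f(*p),.035).round(4))
```

```text
[0.0509 0.0122]
[ 0.0529 -0.028 ]
[0.0994 0.0142]
[ 0.1033 -0.0259]
lip [0.0003 0.0289]
lip [ 0.0005 -0.0309]
lip [0.1198 0.0304]
lip [ 0.1194 -0.0303]
```

```bash
python3 -m jog '[{"grip":0,"x":22.5,"y":-3.5,"z":20,"rx":-0.8,"ry":0.2,"rz":-0.8},{"grip":0,"x":0,"y":0,"z":30,"rx":0,"ry":0,"rz":0},{"grip":0,"x":0,"y":0,"z":30,"rx":0,"ry":0,"rz":0},{"grip":0,"x":0,"y":0,"z":0,"rx":0,"ry":0,"rz":0},{"grip":0,"x":0,"y":0,"z":0,"rx":0,"ry":0,"rz":0}]'
python3 - <<'E'
from h import *
p,R=chutepose(.077,.177,3.4);print(p,delta(p,R))
c=read_camera("wrist");crop(c,"w5.png",0,0,512,384,1.5)
E
```

```text
time: 7.65
eef_pos: [0.4948, 0.0161, 0.2529]
tcp_rot: [0.988, 0.027, 0.155, 0.004]
contact_force: [-0.5, 0.3, 0.1]
opening: 0.996
[0.50683534 0.016      0.21513131] (array([-0.1,  0.1, 39.6]), array([-0.06,  0.16, -0.22]))
```

View pics/w5.png

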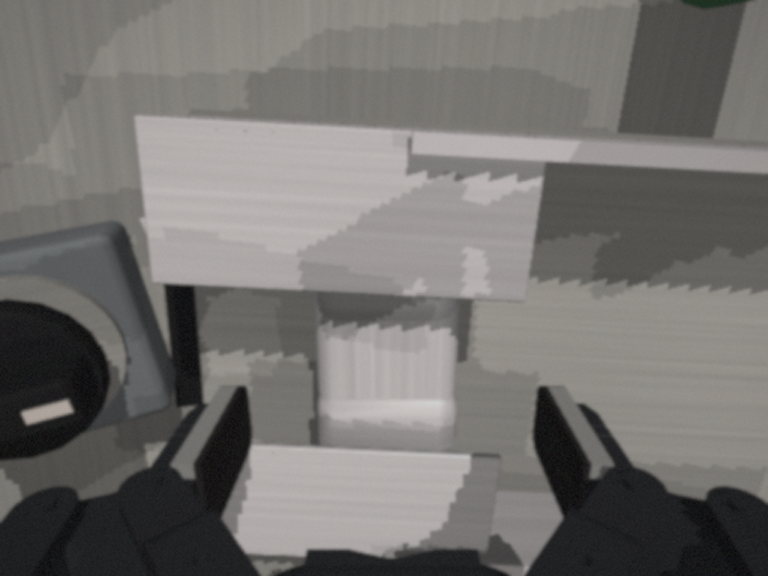

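The can (318–456) sits midway between the pads (248–535). I'll descend and grip.

```bash
python3 -m jog '[{"grip":0,"x":0,"y":0,"z":15,"rx":0,"ry":0,"rz":0},{"grip":0,"x":0,"y":0,"z":14,"rx":0,"ry":0,"rz":0},{"grip":0,"x":0,"y":0,"z":10,"rx":0,"ry":0,"rz":0},{"grip":0,"x":0,"y":0,"z":0,"rx":0,"ry":0,"rz":0},{"grip":0,"x":0,"y":0,"z":0,"rx":0,"ry":0,"rz":0}]' 40;  python3 -m jog '[{"grip":1,"x":0,"y":0,"z":0,"rx":0,"ry":0,"rz":0},{"grip":1,"x":0,"y":0,"z":0,"rx":0,"ry":0,"rz":0},{"grip":1,"x":0,"y":0,"z":0,"rx":0,"ry":0,"rz":0},{"grip":1,"x":0,"y":0,"z":0,"rx":0,"ry":0,"rz":0},{"grip":1,"x":0,"y":0,"z":0,"rx":0,"ry":0,"rz":0},{"grip":1,"x":0,"y":0,"z":0,"rx":0,"ry":0,"rz":0}]' 40
python3 - <<'E'
from h import *
s=get_state()["eef_pos"]-LOW; print(s@CU,s@CN)
c=read_camera("wrist");crop(c,"w6.png",0,0,512,384,1.5)
E
```

```text
time: 8.12
eef_pos: [0.5077, 0.0159, 0.2189]
tcp_rot: [0.987, 0.027, 0.159, 0.005]
contact_force: [0.3, 0.1, -0.8]
opening: 0.998
time: 8.62
eef_pos: [0.5077, 0.0159, 0.2192]
tcp_rot: [0.987, 0.028, 0.159, 0.005]
contact_force: [-4.1, -0.5, 6.5]
opening: 0.645
0.07908497973646174 0.18056019641075446
```

View pics/w6.png

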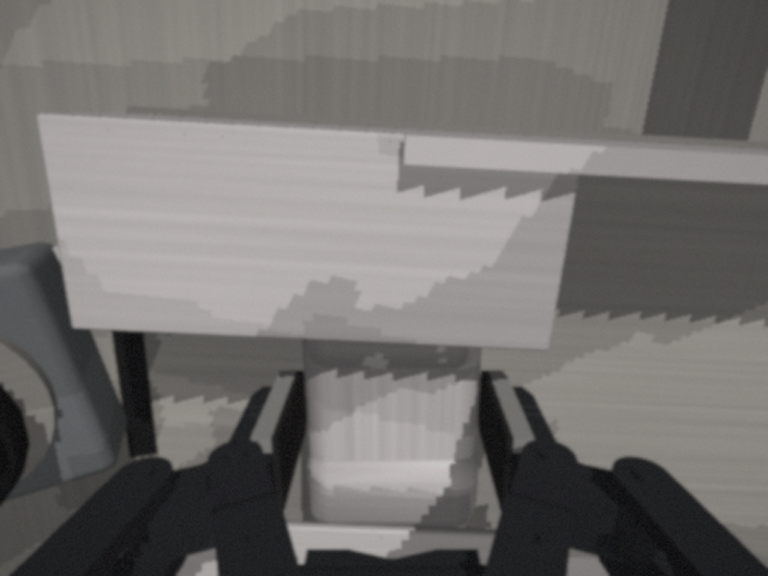

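```bash
python3 -m jog '[{"grip":1,"x":10,"y":0.6,"z":0,"rx":0,"ry":0,"rz":0},{"grip":1,"x":12,"y":0.7,"z":0,"rx":0,"ry":0,"rz":0},{"grip":1,"x":12,"y":0.7,"z":0,"rx":0,"ry":0,"rz":0},{"grip":1,"x":12,"y":0.7,"z":0,"rx":0,"ry":0,"rz":0}]';  python3 -m jog '[{"grip":1,"x":12,"y":0.7,"z":0,"rx":0,"ry":0,"rz":0},{"grip":1,"x":12,"y":0.7,"z":0,"rx":0,"ry":0,"rz":0},{"grip":1,"x":12,"y":0.7,"z":0,"rx":0,"ry":0,"rz":0},{"grip":1,"x":10,"y":0.7,"z":0,"rx":0,"ry":0,"rz":0},{"grip":1,"x":0,"y":0,"z":0,"rx":0,"ry":0,"rz":0},{"grip":1,"x":0,"y":0,"z":0,"rx":0,"ry":0,"rz":0}]'
python3 - <<'E'
from h import *
s=get_state()["eef_pos"]-LOW; print(s@CU,s@CN)
c=read_camera("wrist");crop(c,"w7.png",0,0,512,384,1.5)
E
```

```text
time: 9.0
eef_pos: [0.5465, 0.0167, 0.2307]
tcp_rot: [0.989, 0.029, 0.145, 0.002]
contact_force: [-24.3, 0.2, 18.4]
opening: 0.645
time: 9.5
eef_pos: [0.5956, 0.0155, 0.2477]
tcp_rot: [0.987, 0.027, 0.16, 0.005]
contact_force: [0.3, 1.0, 4.3]
opening: 0.642
0.17150938009867162 0.18055364137555194
```

View pics/w7.png

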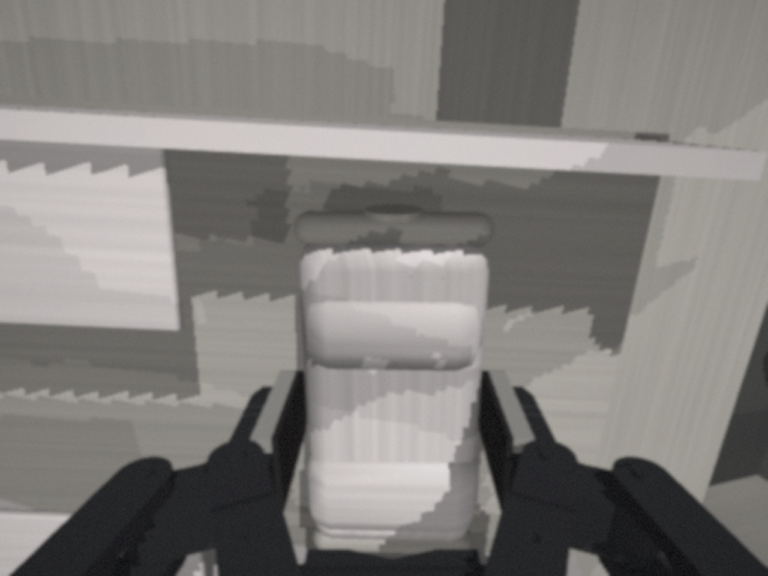

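```bash
python3 -m jog '[{"grip":1,"x":0,"y":0,"z":-15,"rx":0,"ry":0,"rz":0},{"grip":1,"x":0,"y":0,"z":-25,"rx":0,"ry":0,"rz":0},{"grip":1,"x":0,"y":0,"z":-35,"rx":0,"ry":0,"rz":0},{"grip":1,"x":0,"y":0,"z":-35,"rx":0,"ry":0,"rz":0},{"grip":1,"x":0,"y":0,"z":-20,"rx":0,"ry":0,"rz":0},{"grip":1,"x":0,"y":0,"z":0,"rx":0,"ry":-6,"rz":0},{"grip":1,"x":0,"y":0,"z":0,"rx":0,"ry":-6,"rz":0},{"grip":1,"x":0,"y":0,"z":0,"rx":0,"ry":-6,"rz":0}]' 40; python3 -m jog '[{"grip":1,"x":0,"y":0,"z":0,"rx":0,"ry":0,"rz":0},{"grip":1,"x":0,"y":0,"z":0,"rx":0,"ry":0,"rz":0}]';python3 - <<'E'
from h import *
print(get_state()["qpos"])
c=read_camera("wrist");crop(c,"w8.png",0,0,512,384,1.5)
c=read_camera("top");crop(c,"t8.png",150,115,410,265,3)
E
```

```text
time: 10.22
eef_pos: [0.5537, 0.0156, 0.3706]
tcp_rot: [1.0, 0.026, -0.0, 0.009]
contact_force: [0.1, -0.3, -1.0]
opening: 0.642
time: 10.38
eef_pos: [0.5543, 0.0156, 0.3694]
tcp_rot: [1.0, 0.026, 0.003, 0.009]
contact_force: [0.2, 0.4, -0.8]
opening: 0.649
[-0.1526457   0.05291093  1.90913416 -0.01725974  1.17109099 -0.19878081]
```

View pics/w8.png

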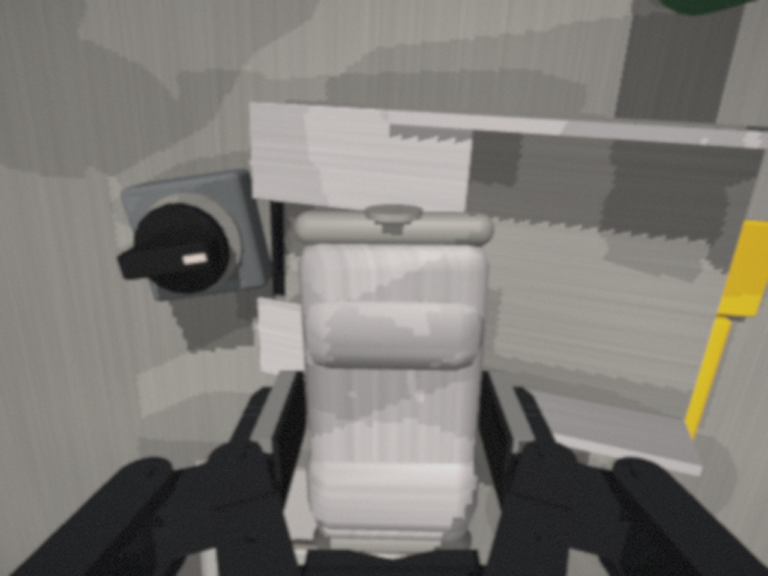

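View pics/t8.png

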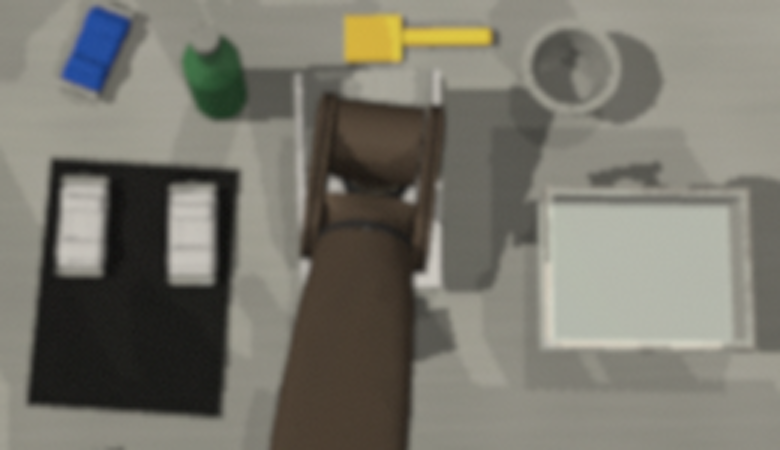

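The jammed can is held clear above the chute, and both loose cans are still on the mat. I'll check how it sits in the grip, then carry it to the tub.

```bash
python3 - <<'E'
from h import *
c=read_camera("wrist");s=get_state();R=Ro.from_quat(s["tcp_rot"])
f=lambda x,y:(x/1.5-.17,y/1.5-.17)
for p in [(394,212),(394,545)]:
    o,d=ray(c,f(*p));o=R.inv().apply(o-s["eef_pos"]);d=R.inv().apply(d);print((o+d*(.162-o[2])/d[2]).round(4))
E
python3 -m jog '[{"grip":1,"x":0,"y":30,"z":0,"rx":0,"ry":0,"rz":0},{"grip":1,"x":-5,"y":38,"z":0,"rx":0,"ry":0,"rz":0},{"grip":1,"x":-5,"y":38,"z":0,"rx":0,"ry":0,"rz":0},{"grip":1,"x":-5,"y":38,"z":0,"rx":0,"ry":0,"rz":0},{"grip":1,"x":-5,"y":38,"z":0,"rx":0,"ry":0,"rz":0},{"grip":1,"x":-5,"y":38,"z":0,"rx":0,"ry":0,"rz":0},{"grip":1,"x":-5,"y":30,"z":0,"rx":0,"ry":0,"rz":0},{"grip":1,"x":-5,"y":20,"z":0,"rx":0,"ry":0,"rz":0}]'; python3 -m jog '[{"grip":1,"x":0,"y":0,"z":0,"rx":0,"ry":0,"rz":0},{"grip":1,"x":0,"y":0,"z":0,"rx":0,"ry":0,"rz":0}]';python3 - <<'E'
from h import *
import pickle
print(delta([.488,-.25,.36],down(np.pi/2)))
c=read_camera("wrist");crop(c,"w9.png",0,0,512,384,1.5)
pickle.dump(c,open("w9.pkl","wb"))
E
```

```text
[ 0.0017 -0.0599  0.162 ]
[0.0018 0.0535 0.162 ]
time: 11.2
eef_pos: [0.533, -0.2588, 0.3748]
tcp_rot: [1.0, 0.025, 0.003, 0.009]
contact_force: [0.1, 0.1, -0.7]
opening: 0.643
time: 11.37
eef_pos: [0.5332, -0.2569, 0.3745]
tcp_rot: [1.0, 0.025, 0.002, 0.009]
contact_force: [-0.2, 0.3, 0.0]
opening: 0.644
(array([-44.9,  -9.4,  14.2]), array([  0.97,   0.57, -87.12]))
```

View pics/w9.png

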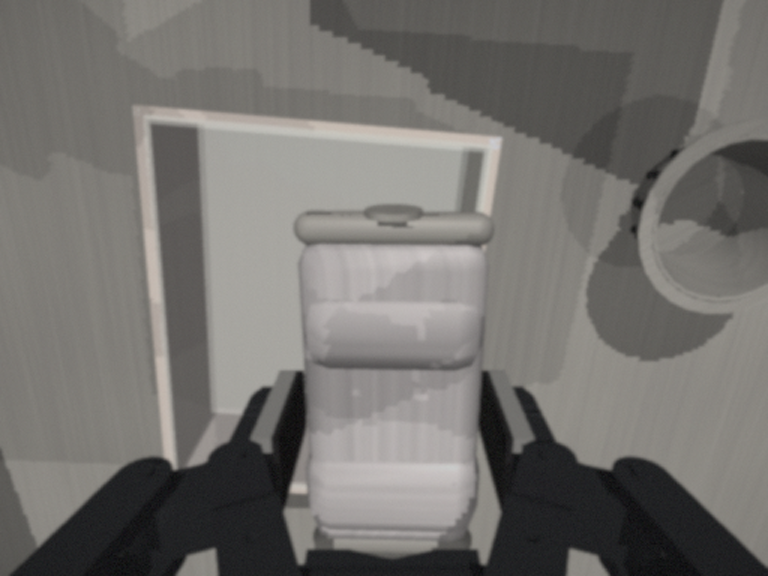

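Run:
```python
from h import *
import pickle
c=pickle.load(open("w9.pkl","rb"));T=read_camera("top")
f=lambda x,y:(x/1.5-.17,y/1.5-.17);tp=lambda x,y:(150+(x-1)/3,115+(y-1)/3)
for p,q in [((135,107),(542,348)),((502,137),(544,188))]:
    print(onz(c,f(*p),.08).round(4), [v.round(4) for v in tri([(c,f(*p)),(T,tp(*q))])])
print(onz(c,f(172,462),.08))
```

```text
Traceback (most recent call last):
AttributeError: 'list' object has no attribute 'round'. Did you mean: 'count'?
```

Run:
```python
from h import *
import pickle
c=pickle.load(open("w9.pkl","rb"));T=read_camera("top")
f=lambda x,y:(x/1.5-.17,y/1.5-.17);tp=lambda x,y:(150+(x-1)/3,115+(y-1)/3)
for p,q in [((135,107),(542,348)),((502,137),(544,188))]:
    print(onz(c,f(*p),.08).round(4), tri([(c,f(*p)),(T,tp(*q))]))
print(onz(c,f(172,462),.08))
```

```text
[ 0.405  -0.1809  0.08  ] (array([ 0.39998234, -0.17853919,  0.06790385]), [np.float64(0.0028344505534319154), np.float64(0.002834450553431987)])
[ 0.5876 -0.1861  0.08  ] (array([ 0.58626485, -0.18602456,  0.07610533]), [np.float64(0.002197513759783069), np.float64(0.002197513759782971)])
[ 0.40162918 -0.39521005  0.08      ]
```

```bash
python3 -m jog '[{"grip":1,"x":0,"y":0,"z":0,"rx":0,"ry":0,"rz":-7.1},{"grip":1,"x":0,"y":0,"z":0,"rx":0,"ry":0,"rz":-7.1},{"grip":1,"x":0,"y":0,"z":0,"rx":0,"ry":0,"rz":-7.1},{"grip":1,"x":0,"y":0,"z":0,"rx":0,"ry":0,"rz":-7.1},{"grip":1,"x":0,"y":0,"z":0,"rx":0,"ry":0,"rz":-7.1},{"grip":1,"x":0,"y":0,"z":0,"rx":0,"ry":0,"rz":-7.1},{"grip":1,"x":0,"y":0,"z":0,"rx":0,"ry":0,"rz":-7.1},{"grip":1,"x":0,"y":0,"z":0,"rx":0,"ry":0,"rz":-7.1}]'; python3 -m jog '[{"grip":1,"x":0,"y":0,"z":0,"rx":0,"ry":0,"rz":-7.1},{"grip":1,"x":0,"y":0,"z":0,"rx":0,"ry":0,"rz":-7.1},{"grip":1,"x":0,"y":0,"z":0,"rx":0,"ry":0,"rz":-7.1},{"grip":1,"x":0,"y":0,"z":0,"rx":0,"ry":0,"rz":-7.1},{"grip":1,"x":0,"y":0,"z":0,"rx":0,"ry":0,"rz":0},{"grip":1,"x":0,"y":0,"z":0,"rx":0,"ry":0,"rz":0}]';python3 - <<'E'
from h import *
import pickle
print(delta([.494,-.343,.30],down(np.radians(88.4))))
c=read_camera("wrist");crop(c,"w10.png",0,0,512,384,1.5)
pickle.dump(c,open("w10.pkl","wb"))
E
```

```text
time: 12.18
eef_pos: [0.534, -0.2543, 0.3748]
tcp_rot: [0.865, 0.502, -0.002, 0.009]
contact_force: [-0.2, -0.3, -0.1]
opening: 0.65
time: 12.68
eef_pos: [0.5339, -0.2547, 0.3748]
tcp_rot: [0.718, 0.695, -0.004, 0.008]
contact_force: [0.1, 0.1, -0.0]
opening: 0.639
(array([-88.2, -37.4,  76.2]), array([ 0.29,  0.99, -0.27]))
```

View pics/w10.png

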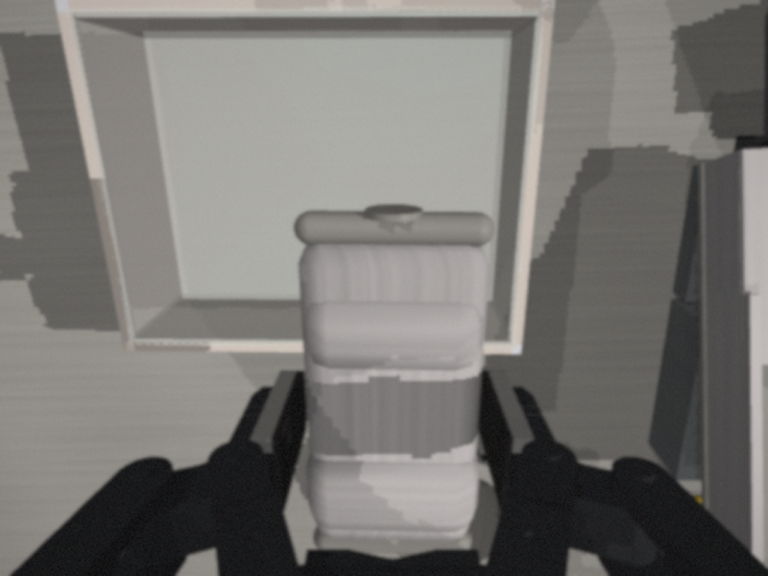

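Run:
```python
from h import *
import pickle
c=pickle.load(open("w10.pkl","rb"));T=read_camera("top")
f=lambda x,y:(x/1.5-.17,y/1.5-.17)
P=[onz(c,f(*p),.08) for p in [(58,6),(550,6),(126,349),(521,352)]]
for p in P:print(p.round(4))
print(np.mean(P,0))
```

```text
[ 0.3994 -0.4125  0.08  ]
[ 0.4077 -0.1818  0.08  ]
[ 0.5788 -0.4183  0.08  ]
[ 0.5866 -0.1858  0.08  ]
[ 0.49313099 -0.2996113   0.08      ]
```

```bash
python3 -m jog '[{"grip":1,"x":-30,"y":-12,"z":0,"rx":0.3,"ry":1,"rz":0},{"grip":1,"x":-30,"y":-12,"z":0,"rx":0,"ry":0,"rz":0},{"grip":1,"x":-30,"y":-12,"z":0,"rx":0,"ry":0,"rz":0},{"grip":1,"x":0,"y":0,"z":35,"rx":0,"ry":0,"rz":0},{"grip":1,"x":0,"y":0,"z":30,"rx":0,"ry":0,"rz":0},{"grip":1,"x":0,"y":0,"z":0,"rx":0,"ry":0,"rz":0},{"grip":1,"x":0,"y":0,"z":0,"rx":0,"ry":0,"rz":0}]' ;python3 - <<'E'
from h import *
print(delta([.495,-.345,.19],down(np.radians(88.2))))
c=read_camera("wrist");crop(c,"w11.png",0,0,512,384,1.5)
E
```

```text
time: 13.37
eef_pos: [0.4943, -0.3441, 0.3083]
tcp_rot: [0.718, 0.696, -0.0, -0.003]
contact_force: [0.4, -0.5, 0.2]
opening: 0.646
(array([ -1.3,   1.2, 118.3]), array([-0.23, -0.21, -0.05]))
```

View pics/w11.png

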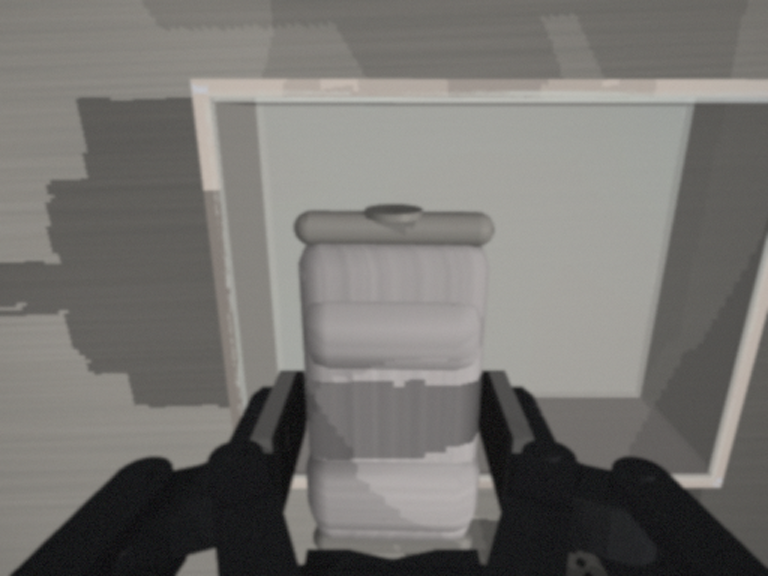

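```bash
python3 -m jog '[{"grip":1,"x":0,"y":0,"z":35,"rx":0,"ry":0,"rz":0},{"grip":1,"x":0,"y":0,"z":35,"rx":0,"ry":0,"rz":0},{"grip":1,"x":0,"y":0,"z":25,"rx":0,"ry":0,"rz":0},{"grip":1,"x":0,"y":0,"z":12,"rx":0,"ry":0,"rz":0},{"grip":1,"x":0,"y":0,"z":8,"rx":0,"ry":0,"rz":0},{"grip":1,"x":0,"y":0,"z":0,"rx":0,"ry":0,"rz":0},{"grip":1,"x":0,"y":0,"z":0,"rx":0,"ry":0,"rz":0}]'; python3 -m jog '[{"grip":1,"x":0,"y":0,"z":3,"rx":0,"ry":0,"rz":0},{"grip":1,"x":0,"y":0,"z":0,"rx":0,"ry":0,"rz":0},{"grip":1,"x":0,"y":0,"z":0,"rx":0,"ry":0,"rz":0}]'
```

```text
time: 14.0
eef_pos: [0.4958, -0.3453, 0.1974]
tcp_rot: [0.718, 0.696, -0.0, 0.002]
contact_force: [0.2, 0.2, -0.4]
opening: 0.645
time: 14.25
eef_pos: [0.4952, -0.345, 0.1935]
tcp_rot: [0.718, 0.696, -0.0, 0.001]
contact_force: [0.3, 0.1, -1.5]
opening: 0.642
```

```bash
python3 -m jog '[{"grip":1,"x":0,"y":0,"z":5,"rx":0,"ry":0,"rz":0},{"grip":1,"x":0,"y":0,"z":0,"rx":0,"ry":0,"rz":0},{"grip":1,"x":0,"y":0,"z":0,"rx":0,"ry":0,"rz":0}]';python3 -m jog '[{"grip":0.2,"x":0,"y":0,"z":0,"rx":0,"ry":0,"rz":0},{"grip":0.2,"x":0,"y":0,"z":0,"rx":0,"ry":0,"rz":0},{"grip":0.2,"x":0,"y":0,"z":0,"rx":0,"ry":0,"rz":0},{"grip":0.2,"x":0,"y":0,"z":-20,"rx":0,"ry":0,"rz":0},{"grip":0.2,"x":0,"y":0,"z":-40,"rx":0,"ry":0,"rz":0},{"grip":0.2,"x":0,"y":0,"z":-40,"rx":0,"ry":0,"rz":0},{"grip":0.2,"x":0,"y":0,"z":-40,"rx":0,"ry":0,"rz":0},{"grip":0.2,"x":0,"y":0,"z":-40,"rx":0,"ry":0,"rz":0}]';python3 - <<'E'
from h import *
print(delta([.46,.27,.40],down(np.radians(90))))
c=read_camera("wrist");crop(c,"w12.png",0,0,512,384,1.5)
c=read_camera("top");crop(c,"t12.png",150,115,410,265,3)
E
```

```text
time: 14.5
eef_pos: [0.4946, -0.3445, 0.1869]
tcp_rot: [0.718, 0.696, -0.0, -0.001]
contact_force: [0.8, -0.8, -0.7]
opening: 0.644
time: 15.17
eef_pos: [0.4947, -0.3448, 0.3695]
tcp_rot: [0.718, 0.696, -0.0, 0.0]
contact_force: [0.4, -0.3, 0.5]
opening: 0.803
(array([613.4, -53.7, -31.3]), array([ 0.01,  0.07, -1.78]))
```

View pics/w12.png

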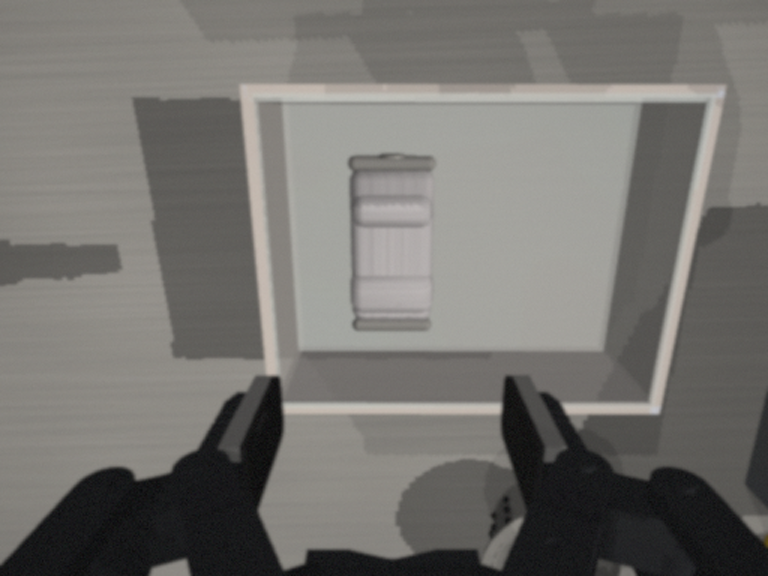

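View pics/t12.png

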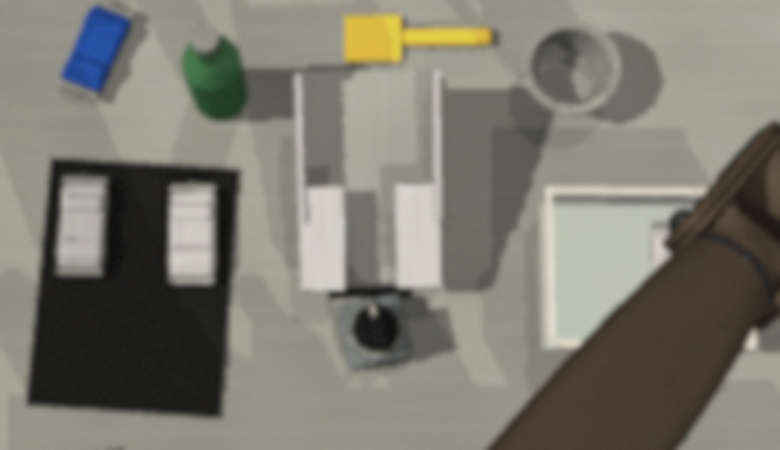

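The jammed can lies flat in the tub around (392,240). Next I view the mat cans.

```bash
python3 -m jog '[{"grip":0,"x":25,"y":0,"z":-15,"rx":0,"ry":0,"rz":-1.8},{"grip":0,"x":40,"y":-2,"z":-15,"rx":0,"ry":0,"rz":0},{"grip":0,"x":40,"y":-2,"z":0,"rx":0,"ry":0,"rz":0},{"grip":0,"x":40,"y":-2,"z":0,"rx":0,"ry":0,"rz":0},{"grip":0,"x":40,"y":-2,"z":0,"rx":0,"ry":0,"rz":0},{"grip":0,"x":40,"y":-2,"z":0,"rx":0,"ry":0,"rz":0},{"grip":0,"x":40,"y":-2,"z":0,"rx":0,"ry":0,"rz":0},{"grip":0,"x":40,"y":-2,"z":0,"rx":0,"ry":0,"rz":0}]'; python3 -m jog '[{"grip":0,"x":40,"y":-2,"z":0,"rx":0,"ry":0,"rz":0},{"grip":0,"x":40,"y":-2,"z":0,"rx":0,"ry":0,"rz":0},{"grip":0,"x":40,"y":-2,"z":0,"rx":0,"ry":0,"rz":0},{"grip":0,"x":40,"y":-2,"z":0,"rx":0,"ry":0,"rz":0},{"grip":0,"x":40,"y":-2,"z":0,"rx":0,"ry":0,"rz":0},{"grip":0,"x":40,"y":-2,"z":0,"rx":0,"ry":0,"rz":0},{"grip":0,"x":40,"y":-2,"z":0,"rx":0,"ry":0,"rz":0},{"grip":0,"x":20,"y":-2,"z":0,"rx":0,"ry":0,"rz":0}]';  python3 -m jog '[{"grip":0,"x":0,"y":0,"z":0,"rx":0,"ry":0,"rz":0},{"grip":0,"x":0,"y":0,"z":0,"rx":0,"ry":0,"rz":0}]';python3 - <<'E'
from h import *
import pickle
c=read_camera("wrist");crop(c,"w13.png",0,0,512,384,1.5);pickle.dump(c,open("w13.pkl","wb"))
E
```

```text
time: 15.93
eef_pos: [0.4811, -0.0391, 0.397]
tcp_rot: [0.707, 0.707, 0.0, 0.001]
contact_force: [0.6, -0.3, -0.0]
opening: 1.004
time: 16.6
eef_pos: [0.4649, 0.2625, 0.3971]
tcp_rot: [0.706, 0.708, 0.001, -0.0]
contact_force: [0.2, -0.3, 0.3]
opening: 1.001
time: 16.77
eef_pos: [0.4653, 0.26, 0.3967]
tcp_rot: [0.706, 0.708, -0.0, 0.0]
contact_force: [0.5, 0.2, -0.3]
opening: 1.0
```

View pics/w13.png

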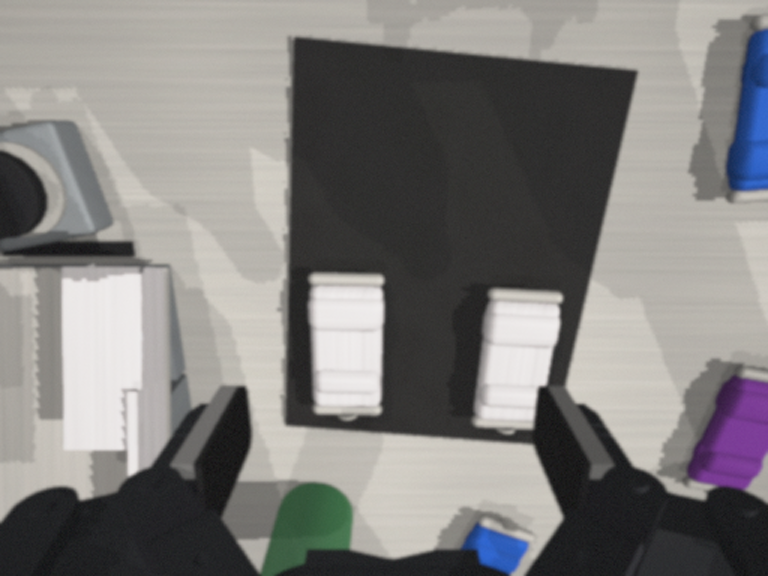

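Run:
```python
from h import *
import pickle
a=pickle.load(open("w13.pkl","rb"));b=pickle.load(open("w2.pkl","rb"))
f=lambda x,y:(x/1.5-.17,y/1.5-.17)
for n,P in {"R":[((309,279),(459,246)),((384,281),(534,247)),((314,410),(450,381)),((382,410),(519,381))],"L":[((488,295),(637,263)),((562,298),(711,265)),((474,423),(610,394))]}.items():
    X=[]
    for p,q in P:
        x,e=tri([(a,f(*p)),(b,f(*q))]);X.append(x);print(n,x.round(4),np.round(e,4), onz(a,f(*p),.02).round(4))
    X=np.array(X)
    ang=np.degrees(np.arctan2(*(X[2]-X[0])[[1,0]]))
    print("long axis yaw",ang,"centre",(X[1]+X[2])/2)
c=a
crop(c,"w13c.png",190,170,400,300,3.5)
```

```text
R [0.4978 0.1991 0.017 ] [0.0002 0.0002] [0.497  0.1997 0.02  ]
R [0.4986 0.2542 0.0179] [0.0005 0.0005] [0.4984 0.2544 0.02  ]
R [0.611  0.1971 0.0152] [0.0001 0.0001] [0.6077 0.1979 0.02  ]
R [0.6095 0.2525 0.0176] [0.0002 0.0002] [0.6076 0.2525 0.02  ]
long axis yaw -1.0420221816478124 centre [0.55479511 0.22564451 0.01652139]
L [0.51   0.3315 0.0181] [0.0002 0.0002] [0.5091 0.331  0.02  ]
L [0.5115 0.3861 0.0192] [0.0002 0.0002] [0.5114 0.3859 0.02  ]
L [0.6211 0.3273 0.0184] [0.0002 0.0002] [0.6197 0.327  0.02  ]
long axis yaw -2.135089531494707 centre [0.56628684 0.35673573 0.01877666]
```

View pics/w13c.png

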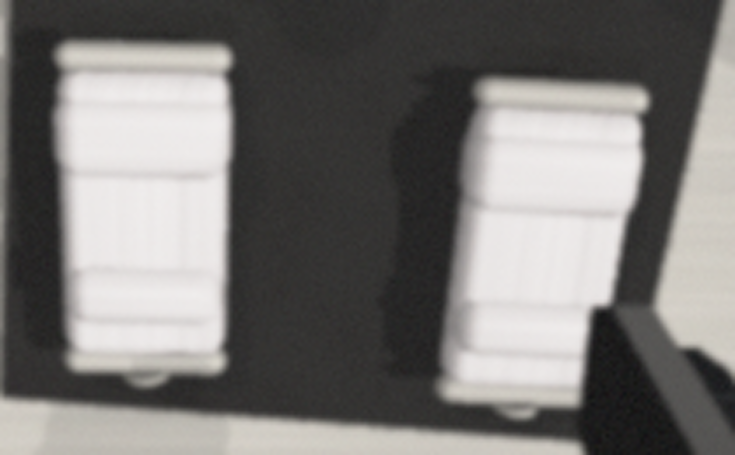

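Both white cans are on the mat, at (347,345) and (518,360). They triangulate to z≈17 mm and about 56 x 116 mm, so they fit the description. I'll take the right-hand one (y=0.2255) first.

```bash
python3 -m jog '[{"grip":0,"x":-11,"y":30,"z":10,"rx":0,"ry":0,"rz":1},{"grip":0,"x":-11,"y":30,"z":20,"rx":0,"ry":0,"rz":0},{"grip":0,"x":-11,"y":29,"z":25,"rx":0,"ry":0,"rz":0},{"grip":0,"x":0,"y":0,"z":35,"rx":0,"ry":0,"rz":0},{"grip":0,"x":0,"y":0,"z":35,"rx":0,"ry":0,"rz":0},{"grip":0,"x":0,"y":0,"z":30,"rx":0,"ry":0,"rz":0},{"grip":0,"x":0,"y":0,"z":0,"rx":0,"ry":0,"rz":0},{"grip":0,"x":0,"y":0,"z":0,"rx":0,"ry":0,"rz":0}]' 40;python3 - <<'E'
from h import *
print(get_state()["eef_pos"],delta([.5545,.2255,.182],down(np.radians(89))))
c=read_camera("wrist");crop(c,"w14.png",0,0,512,384,1.5)
E
```

```text
time: 17.48
eef_pos: [0.5537, 0.2236, 0.2403]
tcp_rot: [0.714, 0.7, -0.002, -0.001]
contact_force: [0.0, -0.8, -0.2]
opening: 1.004
[0.55373028 0.22359596 0.24028772] (array([ 2. ,  1. , 58.3]), array([-0.27,  0.07, -0.1 ]))
```

View pics/w14.png

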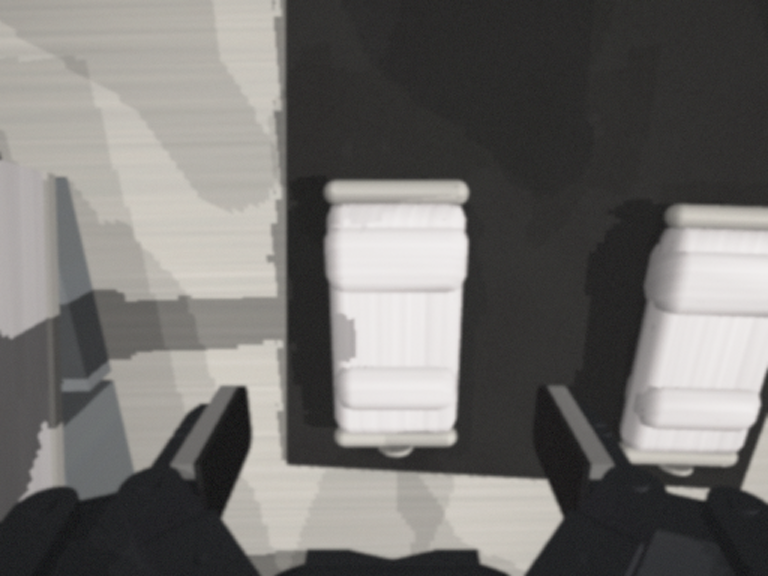

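Centred. I'll descend, grip and lift.

```bash
python3 -m jog '[{"grip":0,"x":2,"y":1,"z":30,"rx":-0.3,"ry":0,"rz":0},{"grip":0,"x":0,"y":0,"z":18,"rx":0,"ry":0,"rz":0},{"grip":0,"x":0,"y":0,"z":8,"rx":0,"ry":0,"rz":0},{"grip":0,"x":0,"y":0,"z":0,"rx":0,"ry":0,"rz":0},{"grip":0,"x":0,"y":0,"z":0,"rx":0,"ry":0,"rz":0}]' 40;python3 -m jog '[{"grip":1,"x":0,"y":0,"z":0,"rx":0,"ry":0,"rz":0},{"grip":1,"x":0,"y":0,"z":0,"rx":0,"ry":0,"rz":0},{"grip":1,"x":0,"y":0,"z":0,"rx":0,"ry":0,"rz":0},{"grip":1,"x":0,"y":0,"z":0,"rx":0,"ry":0,"rz":0},{"grip":1,"x":0,"y":0,"z":0,"rx":0,"ry":0,"rz":0}]' 40;python3 -m jog '[{"grip":1,"x":0,"y":0,"z":-10,"rx":0,"ry":0,"rz":0},{"grip":1,"x":0,"y":0,"z":-25,"rx":0,"ry":0,"rz":0},{"grip":1,"x":0,"y":0,"z":-35,"rx":0,"ry":0,"rz":0},{"grip":1,"x":0,"y":0,"z":-40,"rx":0,"ry":0,"rz":0},{"grip":1,"x":0,"y":0,"z":-40,"rx":0,"ry":0,"rz":0},{"grip":1,"x":0,"y":0,"z":-35,"rx":0,"ry":0,"rz":0}]' 40;python3 - <<'E'
from h import *
print(delta([.494,-.255,.36],down(np.radians(88.2))))
c=read_camera("wrist");crop(c,"w15.png",0,0,512,384,1.5)
E
```

```text
time: 17.95
eef_pos: [0.5562, 0.2273, 0.1881]
tcp_rot: [0.713, 0.701, 0.003, 0.003]
contact_force: [-0.7, 0.3, 0.2]
opening: 0.997
time: 18.37
eef_pos: [0.5562, 0.2275, 0.1881]
tcp_rot: [0.713, 0.701, 0.003, 0.003]
contact_force: [-0.9, -0.0, 7.0]
opening: 0.644
time: 18.87
eef_pos: [0.5539, 0.2272, 0.374]
tcp_rot: [0.713, 0.701, 0.002, 0.002]
contact_force: [-0.0, 0.3, -1.4]
opening: 0.645
(array([-483.2,  -51.8,   13.4]), array([ 0.36, -0.04,  0.82]))
```

View pics/w15.png

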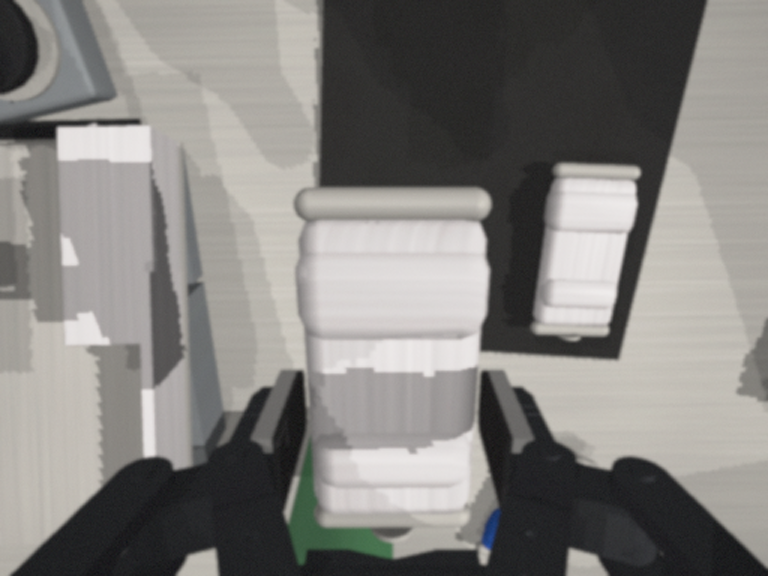

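```bash
python3 -m jog '[{"grip":1,"x":-28,"y":-4,"z":0,"rx":0,"ry":0,"rz":0.8},{"grip":1,"x":-38,"y":-4,"z":0,"rx":0,"ry":0,"rz":0},{"grip":1,"x":-38,"y":-4,"z":0,"rx":0,"ry":0,"rz":0},{"grip":1,"x":-38,"y":-4,"z":0,"rx":0,"ry":0,"rz":0},{"grip":1,"x":-38,"y":-4,"z":0,"rx":0,"ry":0,"rz":0},{"grip":1,"x":-38,"y":-4,"z":0,"rx":0,"ry":0,"rz":0},{"grip":1,"x":-38,"y":-4,"z":0,"rx":0,"ry":0,"rz":0}]';python3 -m jog '[{"grip":1,"x":-38,"y":-4,"z":0,"rx":0,"ry":0,"rz":0},{"grip":1,"x":-38,"y":-4,"z":0,"rx":0,"ry":0,"rz":0},{"grip":1,"x":-38,"y":-4,"z":0,"rx":0,"ry":0,"rz":0},{"grip":1,"x":-38,"y":-4,"z":0,"rx":0,"ry":0,"rz":0},{"grip":1,"x":-38,"y":-2,"z":0,"rx":0,"ry":0,"rz":0},{"grip":1,"x":-38,"y":0,"z":0,"rx":0,"ry":0,"rz":0},{"grip":1,"x":0,"y":0,"z":0,"rx":0,"ry":0,"rz":0},{"grip":1,"x":0,"y":0,"z":0,"rx":0,"ry":0,"rz":0}]';python3 - <<'E'
from h import *
print(delta([.5,-.255,.188],down(np.radians(88.2))))
c=read_camera("wrist");crop(c,"w16.png",0,0,512,384,1.5)
E
```

```text
time: 19.5
eef_pos: [0.5178, -0.0293, 0.3708]
tcp_rot: [0.718, 0.696, 0.002, 0.002]
contact_force: [1.0, -0.5, 0.3]
opening: 0.637
time: 20.17
eef_pos: [0.4931, -0.2568, 0.3705]
tcp_rot: [0.719, 0.695, 0.002, 0.001]
contact_force: [-0.6, 0.6, -0.4]
opening: 0.646
(array([  1.9,   6. , 182.6]), array([ 0.26, -0.05, -0.19]))
```

View pics/w16.png

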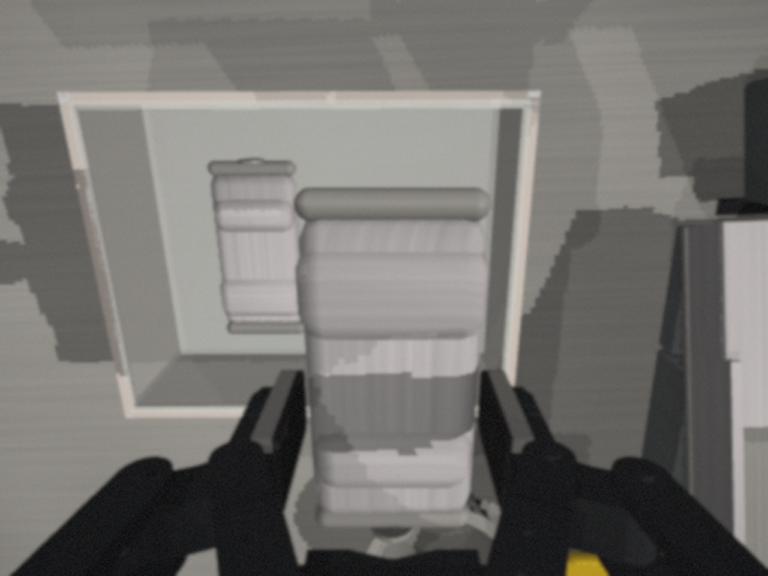

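```bash
python3 -m jog '[{"grip":1,"x":2,"y":6,"z":30,"rx":0.2,"ry":0,"rz":0},{"grip":1,"x":0,"y":0,"z":40,"rx":0,"ry":0,"rz":0},{"grip":1,"x":0,"y":0,"z":40,"rx":0,"ry":0,"rz":0},{"grip":1,"x":0,"y":0,"z":35,"rx":0,"ry":0,"rz":0},{"grip":1,"x":0,"y":0,"z":20,"rx":0,"ry":0,"rz":0},{"grip":1,"x":0,"y":0,"z":8,"rx":0,"ry":0,"rz":0},{"grip":1,"x":0,"y":0,"z":0,"rx":0,"ry":0,"rz":0},{"grip":1,"x":0,"y":0,"z":0,"rx":0,"ry":0,"rz":0}]';python3 -m jog '[{"grip":1,"x":0,"y":0,"z":5,"rx":0,"ry":0,"rz":0},{"grip":1,"x":0,"y":0,"z":0,"rx":0,"ry":0,"rz":0},{"grip":1,"x":0,"y":0,"z":0,"rx":0,"ry":0,"rz":0}]'
```

```text
time: 20.88
eef_pos: [0.5002, -0.2519, 0.1973]
tcp_rot: [0.717, 0.697, 0.001, -0.0]
contact_force: [-0.3, 0.9, -0.2]
opening: 0.632
time: 21.13
eef_pos: [0.5002, -0.2527, 0.1929]
tcp_rot: [0.718, 0.696, 0.001, 0.0]
contact_force: [-0.2, 0.1, -1.3]
opening: 0.635
```

```bash
python3 -m jog '[{"grip":1,"x":0,"y":0,"z":3,"rx":0,"ry":0,"rz":0},{"grip":1,"x":0,"y":0,"z":0,"rx":0,"ry":0,"rz":0},{"grip":0.2,"x":0,"y":0,"z":0,"rx":0,"ry":0,"rz":0},{"grip":0.2,"x":0,"y":0,"z":0,"rx":0,"ry":0,"rz":0},{"grip":0.2,"x":0,"y":0,"z":0,"rx":0,"ry":0,"rz":0}]';python3 -m jog '[{"grip":0.2,"x":0,"y":0,"z":-20,"rx":0,"ry":0,"rz":0},{"grip":0.2,"x":0,"y":0,"z":-40,"rx":0,"ry":0,"rz":0},{"grip":0.2,"x":0,"y":0,"z":-40,"rx":0,"ry":0,"rz":0},{"grip":0.2,"x":0,"y":0,"z":-40,"rx":0,"ry":0,"rz":0},{"grip":0.2,"x":0,"y":0,"z":-40,"rx":0,"ry":0,"rz":0},{"grip":0,"x":0,"y":0,"z":0,"rx":0,"ry":0,"rz":0}]';python3 - <<'E'
from h import *
print(delta([.49,.34,.38],down(np.radians(88))))
c=read_camera("wrist");crop(c,"w17.png",0,0,512,384,1.5)
c=read_camera("top");crop(c,"t17.png",150,115,410,265,3)
E
```

```text
time: 21.55
eef_pos: [0.5002, -0.254, 0.19]
tcp_rot: [0.718, 0.696, 0.0, 0.001]
contact_force: [-0.7, -4.3, -0.5]
opening: 0.798
time: 22.05
eef_pos: [0.5016, -0.2541, 0.3802]
tcp_rot: [0.718, 0.696, 0.002, 0.008]
contact_force: [0.6, -1.2, 0.2]
opening: 0.914
(array([593.4, -29.8,  -5.3]), array([0.89, 0.48, 0.24]))
```

View pics/w17.png

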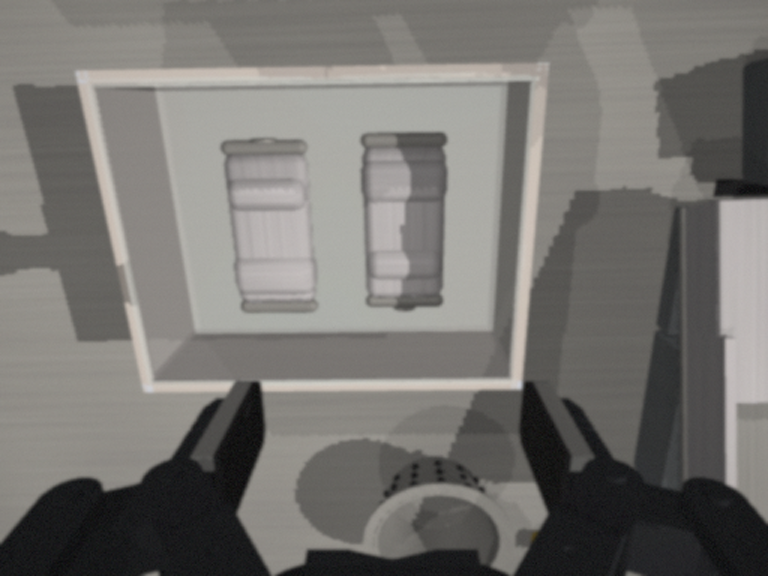

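View pics/t17.png

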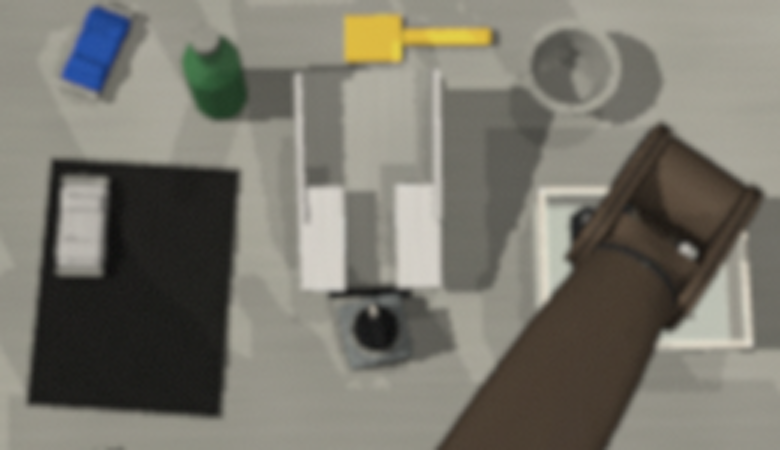

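Two cans lie flat in the tub. Now the last one.

```bash
python3 -m jog '[{"grip":0,"x":30,"y":0,"z":-10,"rx":0.8,"ry":0.4,"rz":0},{"grip":0,"x":40,"y":-3,"z":0,"rx":0,"ry":0,"rz":0},{"grip":0,"x":40,"y":-3,"z":0,"rx":0,"ry":0,"rz":0},{"grip":0,"x":40,"y":-3,"z":0,"rx":0,"ry":0,"rz":0},{"grip":0,"x":40,"y":-3,"z":0,"rx":0,"ry":0,"rz":0},{"grip":0,"x":40,"y":-3,"z":0,"rx":0,"ry":0,"rz":0},{"grip":0,"x":40,"y":-3,"z":0,"rx":0,"ry":0,"rz":0},{"grip":0,"x":40,"y":-2,"z":0,"rx":0,"ry":0,"rz":0}]'; python3 -m jog '[{"grip":0,"x":40,"y":-2,"z":0,"rx":0,"ry":0,"rz":0},{"grip":0,"x":40,"y":-2,"z":0,"rx":0,"ry":0,"rz":0},{"grip":0,"x":40,"y":-2,"z":0,"rx":0,"ry":0,"rz":0},{"grip":0,"x":40,"y":-2,"z":0,"rx":0,"ry":0,"rz":0},{"grip":0,"x":40,"y":-2,"z":0,"rx":0,"ry":0,"rz":0},{"grip":0,"x":40,"y":-2,"z":0,"rx":0,"ry":0,"rz":0},{"grip":0,"x":40,"y":-2,"z":0,"rx":0,"ry":0,"rz":0},{"grip":0,"x":20,"y":-2,"z":0,"rx":0,"ry":0,"rz":0}]';  python3 -m jog '[{"grip":0,"x":0,"y":0,"z":0,"rx":0,"ry":0,"rz":0},{"grip":0,"x":0,"y":0,"z":0,"rx":0,"ry":0,"rz":0}]';python3 - <<'E'
from h import *
import pickle
c=read_camera("wrist");crop(c,"w18.png",0,0,512,384,1.5);pickle.dump(c,open("w18.pkl","wb"))
E
```

```text
time: 22.82
eef_pos: [0.4882, 0.0592, 0.3796]
tcp_rot: [0.718, 0.696, -0.003, -0.009]
contact_force: [0.6, -0.5, 0.8]
opening: 1.0
time: 23.48
eef_pos: [0.4814, 0.361, 0.3815]
tcp_rot: [0.717, 0.697, -0.004, -0.009]
contact_force: [0.5, -1.2, 0.5]
opening: 0.999
time: 23.65
eef_pos: [0.4819, 0.3583, 0.3816]
tcp_rot: [0.717, 0.697, -0.004, -0.008]
contact_force: [0.8, -0.7, -0.1]
opening: 1.0
```

View pics/w18.png

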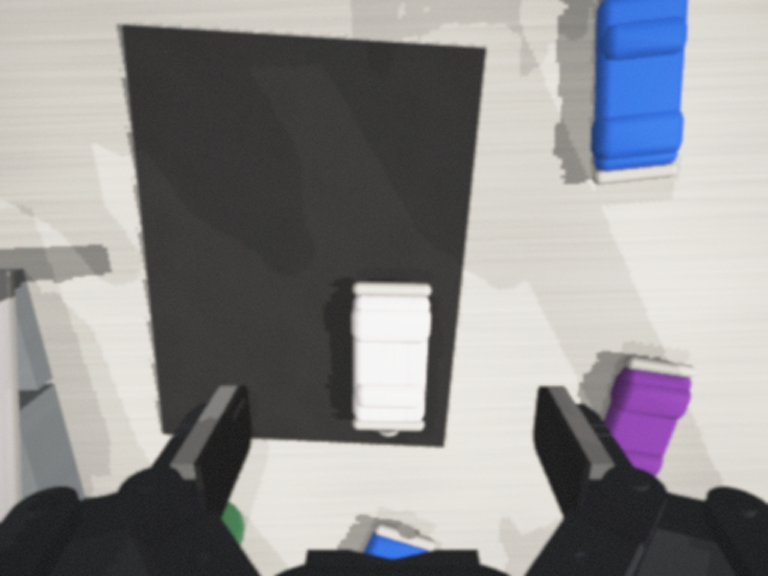

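Run:
```python
from h import *
import pickle
c=pickle.load(open("w18.pkl","rb"));f=lambda x,y:(x/1.5-.17,y/1.5-.17)
P=[onz(c,f(*p),.018) for p in [(353,289),(431,290),(354,425),(425,426)]]
for p in P:print(p.round(4))
print(np.mean(P,0),delta([.566,.357,.24],down(np.radians(88))))
```

```text
[0.5093 0.3322 0.018 ]
[0.5118 0.3871 0.018 ]
[0.6204 0.327  0.018 ]
[0.6231 0.382  0.018 ]
[0.5661588  0.35706151 0.018     ] (array([  1.5,  86. , 140.6]), array([-0.94, -0.28,  0.27]))
```

```bash
python3 -m jog '[{"grip":0,"x":0,"y":25,"z":20,"rx":-0.9,"ry":-0.3,"rz":0.3},{"grip":0,"x":1,"y":28,"z":25,"rx":0,"ry":0,"rz":0},{"grip":0,"x":0,"y":28,"z":35,"rx":0,"ry":0,"rz":0},{"grip":0,"x":0,"y":0,"z":40,"rx":0,"ry":0,"rz":0},{"grip":0,"x":0,"y":0,"z":20,"rx":0,"ry":0,"rz":0},{"grip":0,"x":0,"y":0,"z":0,"rx":0,"ry":0,"rz":0},{"grip":0,"x":0,"y":0,"z":0,"rx":0,"ry":0,"rz":0}]' 40;python3 - <<'E'
from h import *
print(get_state()["eef_pos"],delta([.561,.357,.186],down(np.radians(88))))
c=read_camera("wrist");crop(c,"w19.png",0,0,512,384,1.5)
E
```

```text
time: 24.28
eef_pos: [0.5617, 0.3544, 0.2445]
tcp_rot: [0.721, 0.693, -0.001, -0.0]
contact_force: [-0.3, 0.1, 0.7]
opening: 0.998
[0.56169698 0.35438601 0.24454099] (array([ 2.6, -0.7, 58.5]), array([-0.08,  0.01, -0.19]))
```

View pics/w19.png

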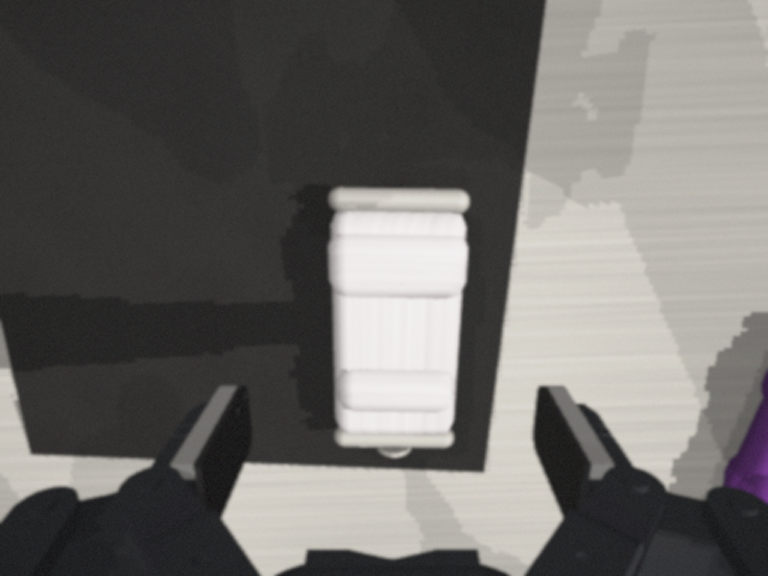

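```bash
python3 -m jog '[{"grip":0,"x":2.5,"y":-0.7,"z":30,"rx":0,"ry":0,"rz":0},{"grip":0,"x":0,"y":0,"z":18,"rx":0,"ry":0,"rz":0},{"grip":0,"x":0,"y":0,"z":8,"rx":0,"ry":0,"rz":0},{"grip":0,"x":0,"y":0,"z":0,"rx":0,"ry":0,"rz":0},{"grip":0,"x":0,"y":0,"z":0,"rx":0,"ry":0,"rz":0}]' 40;python3 -m jog '[{"grip":1,"x":0,"y":0,"z":0,"rx":0,"ry":0,"rz":0},{"grip":1,"x":0,"y":0,"z":0,"rx":0,"ry":0,"rz":0},{"grip":1,"x":0,"y":0,"z":0,"rx":0,"ry":0,"rz":0},{"grip":1,"x":0,"y":0,"z":0,"rx":0,"ry":0,"rz":0},{"grip":1,"x":0,"y":0,"z":0,"rx":0,"ry":0,"rz":0}]' 40;python3 -m jog '[{"grip":1,"x":0,"y":0,"z":-10,"rx":0,"ry":0,"rz":0},{"grip":1,"x":0,"y":0,"z":-25,"rx":0,"ry":0,"rz":0},{"grip":1,"x":0,"y":0,"z":-35,"rx":0,"ry":0,"rz":0},{"grip":1,"x":0,"y":0,"z":-40,"rx":0,"ry":0,"rz":0},{"grip":1,"x":0,"y":0,"z":-40,"rx":0,"ry":0,"rz":0},{"grip":1,"x":0,"y":0,"z":-35,"rx":0,"ry":0,"rz":0}]' 40;python3 - <<'E'
from h import *
print(delta([.498,-.30,.37],down(np.radians(88.2))))
c=read_camera("wrist");crop(c,"w20.png",0,0,512,384,1.5)
E
```

```text
time: 24.75
eef_pos: [0.5622, 0.3589, 0.1927]
tcp_rot: [0.72, 0.694, 0.003, 0.001]
contact_force: [-0.3, -0.6, 0.1]
opening: 0.999
time: 25.17
eef_pos: [0.5625, 0.3591, 0.1931]
tcp_rot: [0.72, 0.694, 0.004, 0.001]
contact_force: [-1.4, -0.5, 6.0]
opening: 0.636
time: 25.67
eef_pos: [0.5606, 0.3583, 0.3786]
tcp_rot: [0.72, 0.694, 0.002, 0.001]
contact_force: [0.0, -0.0, 0.2]
opening: 0.635
(array([-660.2,  -38.8,    6.7]), array([ 0.24, -0.15, -0.28]))
```

View pics/w20.png

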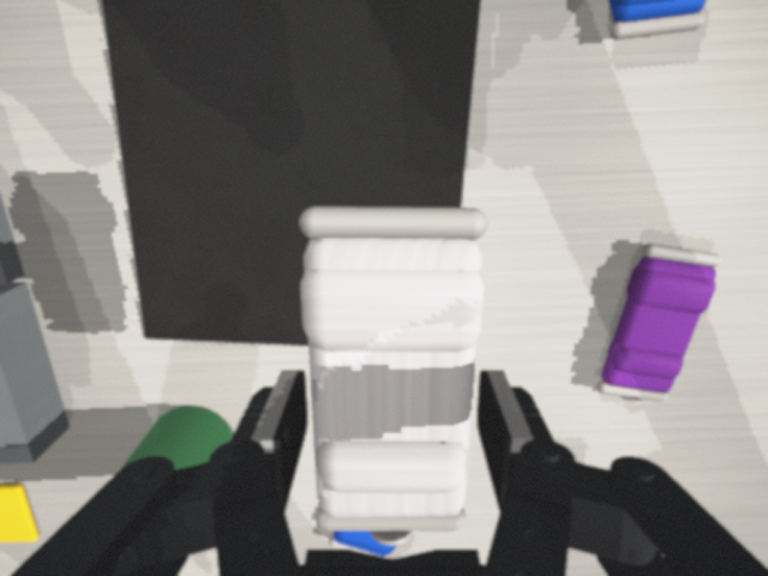

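The third can is held. I carry it to the tub and check the tub's pose.

```bash
python3 -m jog '[{"grip":1,"x":-25,"y":-2,"z":-5,"rx":0,"ry":0,"rz":-0.3},{"grip":1,"x":-38,"y":-2,"z":-5,"rx":0,"ry":0,"rz":0},{"grip":1,"x":-38,"y":-2,"z":0,"rx":0,"ry":0,"rz":0},{"grip":1,"x":-38,"y":-2,"z":0,"rx":0,"ry":0,"rz":0},{"grip":1,"x":-38,"y":-2,"z":0,"rx":0,"ry":0,"rz":0},{"grip":1,"x":-38,"y":-2,"z":0,"rx":0,"ry":0,"rz":0},{"grip":1,"x":-38,"y":-2,"z":0,"rx":0,"ry":0,"rz":0},{"grip":1,"x":-38,"y":-2,"z":0,"rx":0,"ry":0,"rz":0}]';python3 -m jog '[{"grip":1,"x":-38,"y":-2,"z":0,"rx":0,"ry":0,"rz":0},{"grip":1,"x":-38,"y":-2,"z":0,"rx":0,"ry":0,"rz":0},{"grip":1,"x":-38,"y":-2,"z":0,"rx":0,"ry":0,"rz":0},{"grip":1,"x":-38,"y":-2,"z":0,"rx":0,"ry":0,"rz":0},{"grip":1,"x":-38,"y":-2,"z":0,"rx":0,"ry":0,"rz":0},{"grip":1,"x":-38,"y":-2,"z":0,"rx":0,"ry":0,"rz":0},{"grip":1,"x":-38,"y":-2,"z":0,"rx":0,"ry":0,"rz":0},{"grip":1,"x":-38,"y":-2,"z":0,"rx":0,"ry":0,"rz":0}]';python3 -m jog '[{"grip":1,"x":-38,"y":-2,"z":0,"rx":0,"ry":0,"rz":0},{"grip":1,"x":-15,"y":0,"z":0,"rx":0,"ry":0,"rz":0},{"grip":1,"x":0,"y":0,"z":0,"rx":0,"ry":0,"rz":0},{"grip":1,"x":0,"y":0,"z":0,"rx":0,"ry":0,"rz":0}]';python3 - <<'E'
from h import *
import pickle
print(delta([.498,-.30,.222],down(np.radians(88.2))))
c=read_camera("wrist");crop(c,"w21.png",0,0,512,384,1.5);pickle.dump(c,open("w21.pkl","wb"))
E
```

```text
time: 26.38
eef_pos: [0.5349, 0.0664, 0.385]
tcp_rot: [0.718, 0.696, 0.002, 0.0]
contact_force: [0.2, -0.5, -1.0]
opening: 0.633
time: 27.05
eef_pos: [0.5095, -0.237, 0.3844]
tcp_rot: [0.718, 0.696, 0.002, 0.0]
contact_force: [1.2, 0.1, 0.1]
opening: 0.632
time: 27.38
eef_pos: [0.5064, -0.2884, 0.3838]
tcp_rot: [0.719, 0.695, 0.002, -0.0]
contact_force: [0.8, -0.2, -1.4]
opening: 0.635
(array([-12.4,  -8.4, 161.8]), array([ 0.14, -0.2 , -0.08]))
```

View pics/w21.png

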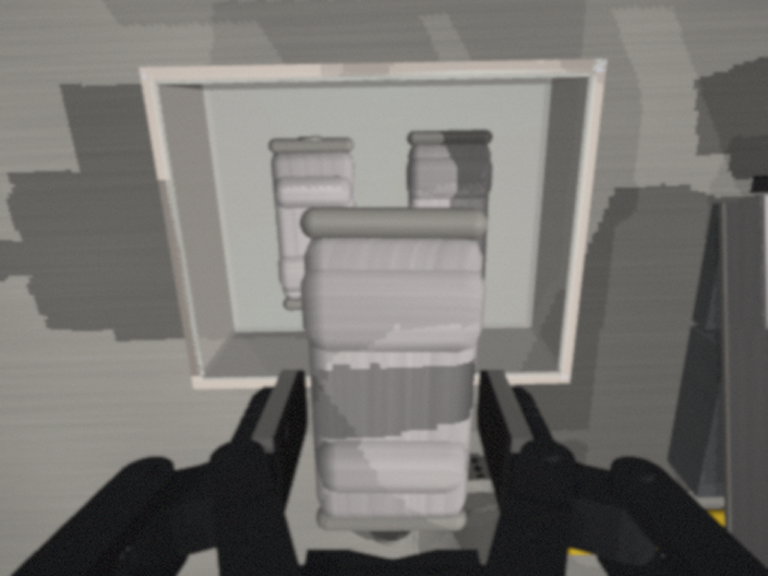

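Run:
```python
from h import *
import pickle
c=pickle.load(open("w21.pkl","rb"));f=lambda x,y:(x/1.5-.17,y/1.5-.17)
P=[onz(c,f(*p),.08) for p in [(138,66),(606,60),(193,387),(570,381)]]
for p in P:print(p.round(4))
print(np.mean(P,0))
for p in [(269,145),(355,145),(408,137),(492,136)]: print(onz(c,f(*p),.018).round(4))
```

```text
[ 0.3978 -0.4105  0.08  ]
[ 0.4027 -0.1765  0.08  ]
[ 0.5809 -0.4133  0.08  ]
[ 0.5851 -0.1791  0.08  ]
[ 0.49163197 -0.29485571  0.08      ]
[ 0.4414 -0.364   0.018 ]
[ 0.4433 -0.3086  0.018 ]
[ 0.4394 -0.2743  0.018 ]
[ 0.4406 -0.2203  0.018 ]
```

```bash
python3 -m jog '[{"grip":1,"x":-4,"y":-8,"z":30,"rx":0,"ry":0,"rz":0},{"grip":1,"x":0,"y":0,"z":40,"rx":0,"ry":0,"rz":0},{"grip":1,"x":0,"y":0,"z":40,"rx":0,"ry":0,"rz":0},{"grip":1,"x":0,"y":0,"z":30,"rx":0,"ry":0,"rz":0},{"grip":1,"x":0,"y":0,"z":15,"rx":0,"ry":0,"rz":0},{"grip":1,"x":0,"y":0,"z":0,"rx":0,"ry":0,"rz":0},{"grip":1,"x":0,"y":0,"z":0,"rx":0,"ry":0,"rz":0}]';python3 -m jog '[{"grip":1,"x":0,"y":0,"z":5,"rx":0,"ry":0,"rz":0},{"grip":1,"x":0,"y":0,"z":0,"rx":0,"ry":0,"rz":0},{"grip":1,"x":0,"y":0,"z":0,"rx":0,"ry":0,"rz":0}]';python3 - <<'E'
from h import *
c=read_camera("wrist");crop(c,"w22.png",0,0,512,384,1.5)
E
```

```text
time: 28.02
eef_pos: [0.4993, -0.2899, 0.2287]
tcp_rot: [0.717, 0.697, 0.002, -0.001]
contact_force: [-0.6, 0.5, 0.8]
opening: 0.636
time: 28.27
eef_pos: [0.4996, -0.2918, 0.2259]
tcp_rot: [0.718, 0.696, 0.002, 0.002]
contact_force: [-0.1, 0.8, -0.9]
opening: 0.638
```

View pics/w22.png

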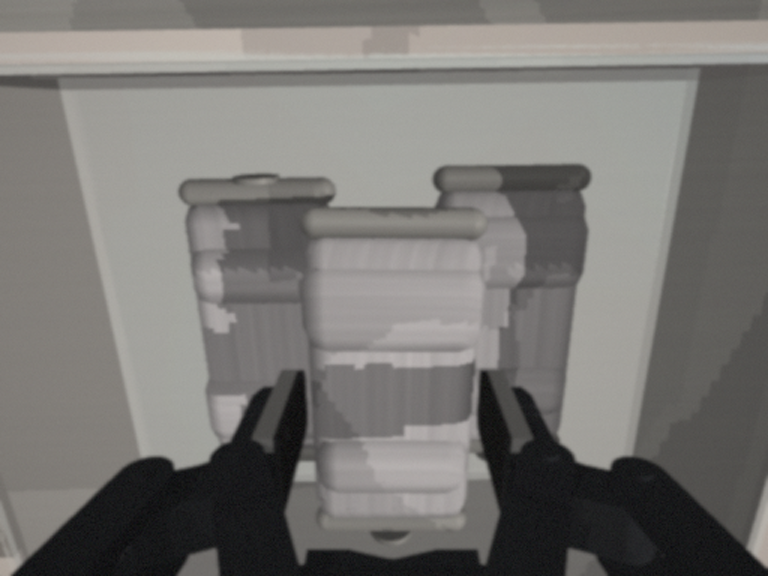

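```bash
python3 -m jog '[{"grip":1,"x":0,"y":0,"z":4,"rx":0,"ry":0,"rz":0},{"grip":1,"x":0,"y":0,"z":0,"rx":0,"ry":0,"rz":0},{"grip":1,"x":0,"y":0,"z":0,"rx":0,"ry":0,"rz":0}]';python3 -m jog '[{"grip":1,"x":0,"y":0,"z":3,"rx":0,"ry":0,"rz":0},{"grip":1,"x":0,"y":0,"z":0,"rx":0,"ry":0,"rz":0},{"grip":1,"x":0,"y":0,"z":0,"rx":0,"ry":0,"rz":0}]'
```

```text
time: 28.57
eef_pos: [0.499, -0.2917, 0.2202]
tcp_rot: [0.718, 0.696, 0.002, 0.0]
contact_force: [0.3, -1.2, -1.4]
opening: 0.636
time: 28.82
eef_pos: [0.4991, -0.2918, 0.2172]
tcp_rot: [0.718, 0.696, 0.002, 0.0]
contact_force: [0.2, 0.0, 0.8]
opening: 0.637
```

```bash
python3 -m jog '[{"grip":1,"x":0,"y":0,"z":1.5,"rx":0,"ry":0,"rz":0},{"grip":0.2,"x":0,"y":0,"z":0,"rx":0,"ry":0,"rz":0},{"grip":0.2,"x":0,"y":0,"z":0,"rx":0,"ry":0,"rz":0},{"grip":0.2,"x":0,"y":0,"z":0,"rx":0,"ry":0,"rz":0},{"grip":0.2,"x":0,"y":0,"z":0,"rx":0,"ry":0,"rz":0}]';python3 -m jog '[{"grip":0.2,"x":0,"y":0,"z":-10,"rx":0,"ry":0,"rz":0},{"grip":0.2,"x":0,"y":0,"z":-25,"rx":0,"ry":0,"rz":0},{"grip":0.2,"x":0,"y":0,"z":-40,"rx":0,"ry":0,"rz":0},{"grip":0.2,"x":0,"y":0,"z":-40,"rx":0,"ry":0,"rz":0},{"grip":0.2,"x":0,"y":0,"z":-40,"rx":0,"ry":0,"rz":0},{"grip":0.2,"x":0,"y":0,"z":0,"rx":0,"ry":0,"rz":0}]';python3 - <<'E'
from h import *
c=read_camera("wrist");crop(c,"w23.png",0,0,512,384,1.5)
E
```

```text
time: 29.23
eef_pos: [0.499, -0.2916, 0.2155]
tcp_rot: [0.718, 0.696, 0.002, 0.0]
contact_force: [0.3, 0.8, -0.6]
opening: 0.796
time: 29.73
eef_pos: [0.5002, -0.2932, 0.3822]
tcp_rot: [0.718, 0.696, 0.003, 0.01]
contact_force: [1.7, -0.0, 1.3]
opening: 0.797
```

View pics/w23.png

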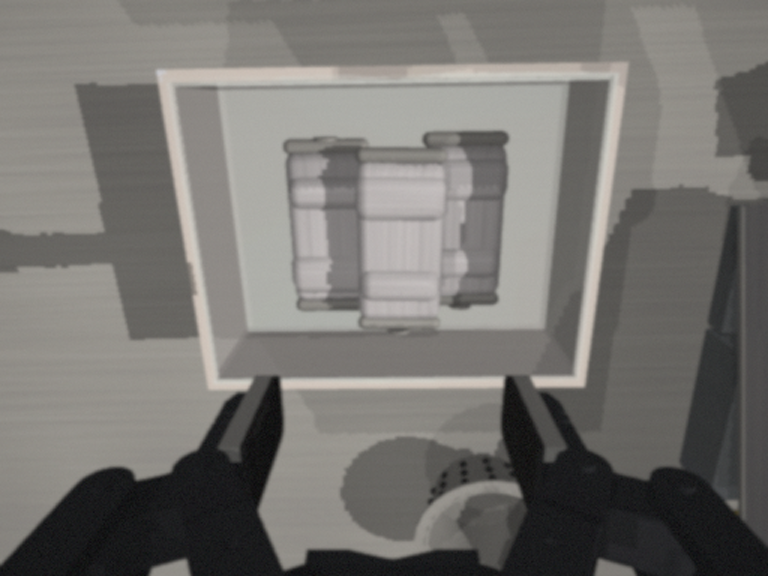

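All three cans are in the tub. The third lies flat across the other two at (402,237). I'll check the mat and the overview, then go to the knob.

```bash
python3 -m jog '[{"grip":0,"x":30,"y":-7,"z":0,"rx":0.9,"ry":0,"rz":-2},{"grip":0,"x":40,"y":-8,"z":0,"rx":0,"ry":0,"rz":-2},{"grip":0,"x":40,"y":-8,"z":0,"rx":0,"ry":0,"rz":-2},{"grip":0,"x":40,"y":-8,"z":0,"rx":0,"ry":0,"rz":-2},{"grip":0,"x":40,"y":-8,"z":0,"rx":0,"ry":0,"rz":-2},{"grip":0,"x":40,"y":-8,"z":0,"rx":0,"ry":0,"rz":-2},{"grip":0,"x":40,"y":0,"z":0,"rx":0,"ry":0,"rz":0},{"grip":0,"x":30,"y":0,"z":0,"rx":0,"ry":0,"rz":0}]';python3 -m jog '[{"grip":0,"x":0,"y":0,"z":0,"rx":0,"ry":0,"rz":0},{"grip":0,"x":0,"y":0,"z":0,"rx":0,"ry":0,"rz":0},{"grip":0,"x":0,"y":0,"z":0,"rx":0,"ry":0,"rz":0}]';python3 - <<'E'
from h import *
import pickle
print(delta([.431,.0111,.30],down(np.radians(100.5))))
c=read_camera("wrist");crop(c,"w24.png",0,0,512,384,1.5);pickle.dump(c,open("w24.pkl","wb"))
c=read_camera("top");crop(c,"t24.png",110,105,410,305,2.6)
E
```

```text
time: 30.45
eef_pos: [0.4239, 0.0057, 0.3712]
tcp_rot: [0.641, 0.767, -0.003, -0.006]
contact_force: [0.4, 0.1, 0.8]
opening: 1.0
time: 30.7
eef_pos: [0.4255, 0.0033, 0.3718]
tcp_rot: [0.641, 0.767, -0.004, -0.006]
contact_force: [1.1, -0.9, 0.0]
opening: 1.002
(array([ 6.4,  7.7, 71.7]), array([-0.72, -0.23, -0.25]))
```

View pics/w24.png

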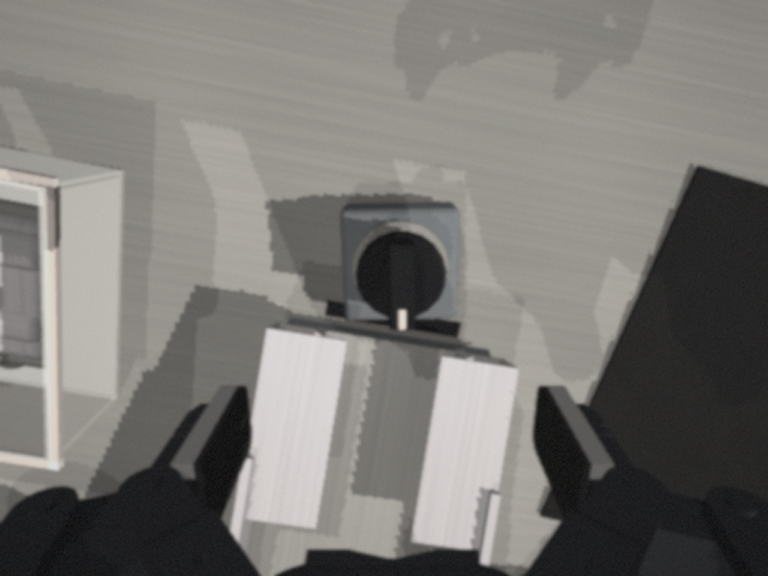

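View pics/t24.png

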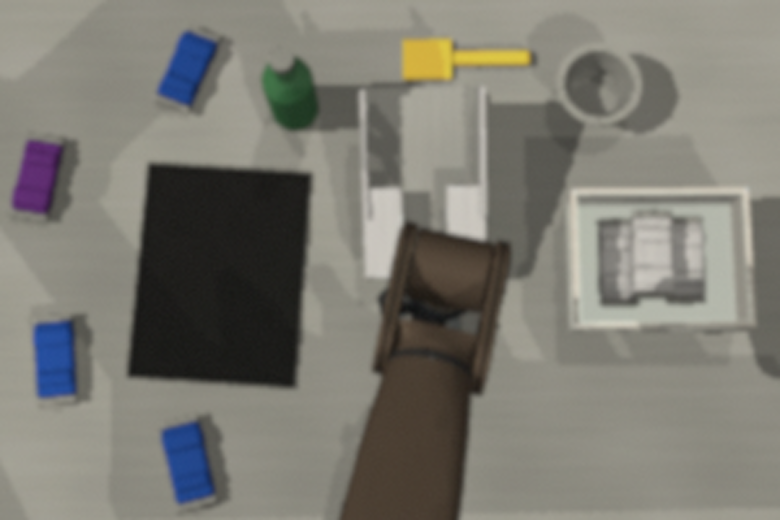

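Run:
```python
from h import *
import pickle
c=pickle.load(open("w24.pkl","rb"));f=lambda x,y:(x/1.5-.17,y/1.5-.17)
t=onz(c,f(402,329),.075);m=onz(c,f(402,310),.075);print(t,m,onz(c,f(389,285),.075),onz(c,f(415,285),.075))
crop(c,"w24c.png",215,130,320,235,6)
```

```text
[0.45543227 0.01583931 0.075     ] [0.44381515 0.01366815 0.075     ] [0.43026559 0.00368864 0.075     ] [0.42769347 0.01810452 0.075     ]
```

View pics/w24c.png

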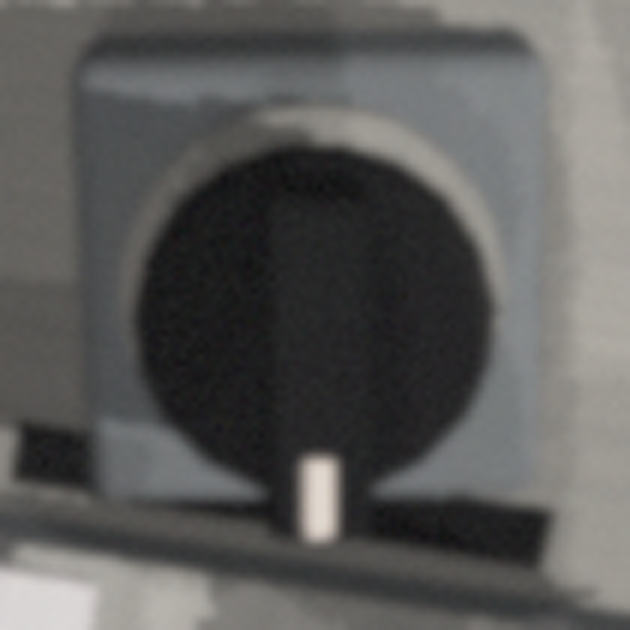

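```bash
python3 -m jog '[{"grip":0,"x":6,"y":7,"z":35,"rx":-0.7,"ry":-0.2,"rz":-0.2},{"grip":0,"x":0,"y":0,"z":35,"rx":0,"ry":0,"rz":0},{"grip":0,"x":0,"y":0,"z":35,"rx":0,"ry":0,"rz":0},{"grip":0,"x":0,"y":0,"z":0,"rx":0,"ry":0,"rz":0},{"grip":0,"x":0,"y":0,"z":0,"rx":0,"ry":0,"rz":0},{"grip":0,"x":0,"y":0,"z":0,"rx":0,"ry":0,"rz":0}]' 25;python3 - <<'E'
from h import *
print(get_state()["eef_pos"],delta([.430,.011,.236],down(np.radians(100.3))))
c=read_camera("wrist");crop(c,"w25.png",0,0,512,384,1.5)
E
```

```text
time: 31.3
eef_pos: [0.432, 0.0098, 0.2687]
tcp_rot: [0.641, 0.768, 0.001, 0.001]
contact_force: [-0.1, 0.1, 1.0]
opening: 0.999
[0.43198656 0.00979166 0.26869075] (array([ 1.5, -1.8, 32.7]), array([ 0.12, -0.  ,  0.03]))
```

View pics/w25.png

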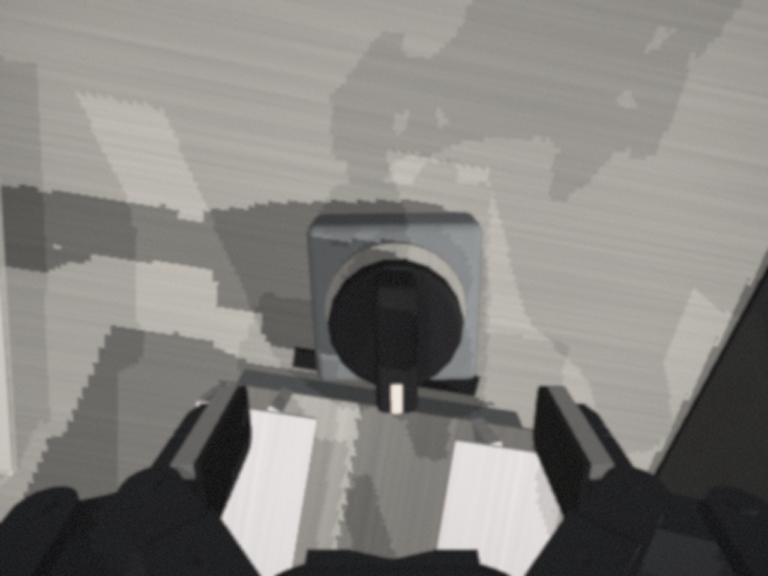

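```bash
python3 -m jog '[{"grip":0,"x":1.5,"y":-1.8,"z":15,"rx":0,"ry":0,"rz":0},{"grip":0,"x":0,"y":0,"z":15,"rx":0,"ry":0,"rz":0},{"grip":0,"x":0,"y":0,"z":0,"rx":0,"ry":0,"rz":0},{"grip":0,"x":0,"y":0,"z":0,"rx":0,"ry":0,"rz":0}]' 25;python3 -m jog '[{"grip":1,"x":0,"y":0,"z":0,"rx":0,"ry":0,"rz":0},{"grip":1,"x":0,"y":0,"z":0,"rx":0,"ry":0,"rz":0},{"grip":1,"x":0,"y":0,"z":0,"rx":0,"ry":0,"rz":0},{"grip":1,"x":0,"y":0,"z":0,"rx":0,"ry":0,"rz":0},{"grip":1,"x":0,"y":0,"z":0,"rx":0,"ry":0,"rz":0},{"grip":1,"x":0,"y":0,"z":0,"rx":0,"ry":0,"rz":0}]' 25;python3 - <<'E'
from h import *
print(get_state()["wrist_torque"])
c=read_camera("wrist");crop(c,"w26.png",0,0,512,384,1.5)
E
```

```text
time: 31.68
eef_pos: [0.4296, 0.0116, 0.2387]
tcp_rot: [0.64, 0.768, 0.001, 0.001]
contact_force: [0.3, -0.5, 0.7]
opening: 0.999
time: 32.18
eef_pos: [0.4291, 0.0115, 0.2374]
tcp_rot: [0.639, 0.769, -0.0, 0.001]
contact_force: [-1.0, -3.3, 0.5]
opening: 0.175
[-0.34800766  0.28894632 -0.00661427]
```

View pics/w26.png

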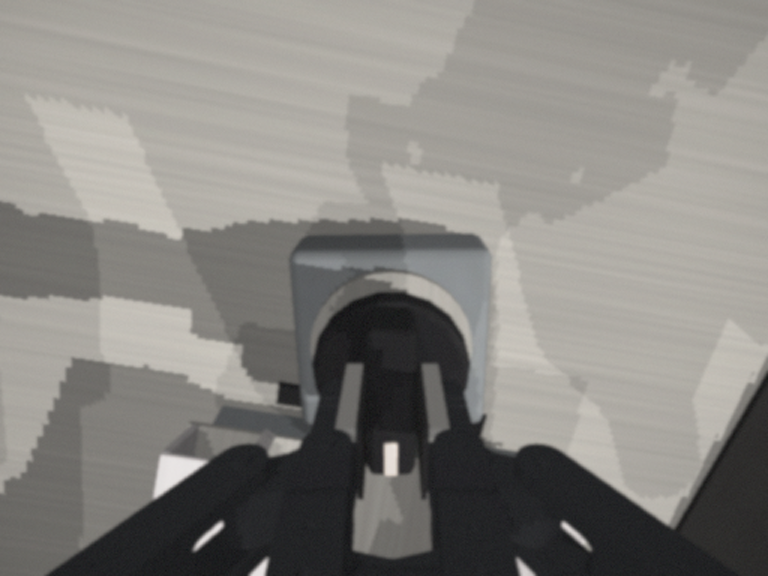

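The bar is gripped, with an opening of about 15 mm. Now I twist clockwise.

```bash
python3 -m jog '[{"grip":1,"x":0,"y":0,"z":0,"rx":0,"ry":0,"rz":4},{"grip":1,"x":0,"y":0,"z":0,"rx":0,"ry":0,"rz":5},{"grip":1,"x":0,"y":0,"z":0,"rx":0,"ry":0,"rz":5},{"grip":1,"x":0,"y":0,"z":0,"rx":0,"ry":0,"rz":5},{"grip":1,"x":0,"y":0,"z":0,"rx":0,"ry":0,"rz":5},{"grip":1,"x":0,"y":0,"z":0,"rx":0,"ry":0,"rz":5},{"grip":1,"x":0,"y":0,"z":0,"rx":0,"ry":0,"rz":5},{"grip":1,"x":0,"y":0,"z":0,"rx":0,"ry":0,"rz":5}]';python3 -m jog '[{"grip":1,"x":0,"y":0,"z":0,"rx":0,"ry":0,"rz":5},{"grip":1,"x":0,"y":0,"z":0,"rx":0,"ry":0,"rz":4},{"grip":1,"x":0,"y":0,"z":0,"rx":0,"ry":0,"rz":3},{"grip":1,"x":0,"y":0,"z":0,"rx":0,"ry":0,"rz":0},{"grip":1,"x":0,"y":0,"z":0,"rx":0,"ry":0,"rz":0}]'; python3 -c "
from h import *
print(get_state()['wrist_torque'])"; python3 -m jog '[{"grip":1,"x":0,"y":0,"z":0,"rx":0,"ry":0,"rz":2},{"grip":1,"x":0,"y":0,"z":0,"rx":0,"ry":0,"rz":2},{"grip":1,"x":0,"y":0,"z":0,"rx":0,"ry":0,"rz":0},{"grip":1,"x":0,"y":0,"z":0,"rx":0,"ry":0,"rz":0}]';python3 - <<'E'
from h import *
s=get_state();print(s["wrist_torque"],np.degrees(np.arctan2(*Ro.from_quat(s["tcp_rot"]).apply([1,0,0])[[1,0]])))
c=read_camera("wrist");crop(c,"w27.png",0,0,512,384,1.5)
E
```

```text
time: 32.9
eef_pos: [0.4293, 0.0116, 0.2374]
tcp_rot: [0.861, 0.509, 0.001, 0.0]
contact_force: [1.4, -1.4, 1.2]
opening: 0.177
time: 33.32
eef_pos: [0.4293, 0.0117, 0.2375]
tcp_rot: [0.908, 0.418, 0.001, 0.0]
contact_force: [1.6, -1.3, 0.3]
opening: 0.177
[-0.13896401 -0.34782712 -0.01859332]
time: 33.65
eef_pos: [0.4293, 0.0118, 0.2375]
tcp_rot: [0.922, 0.388, 0.001, 0.001]
contact_force: [2.3, -1.3, 0.9]
opening: 0.177
[-0.15256909 -0.48721325  0.8128816 ] 45.66823910098039
```

View pics/w27.png

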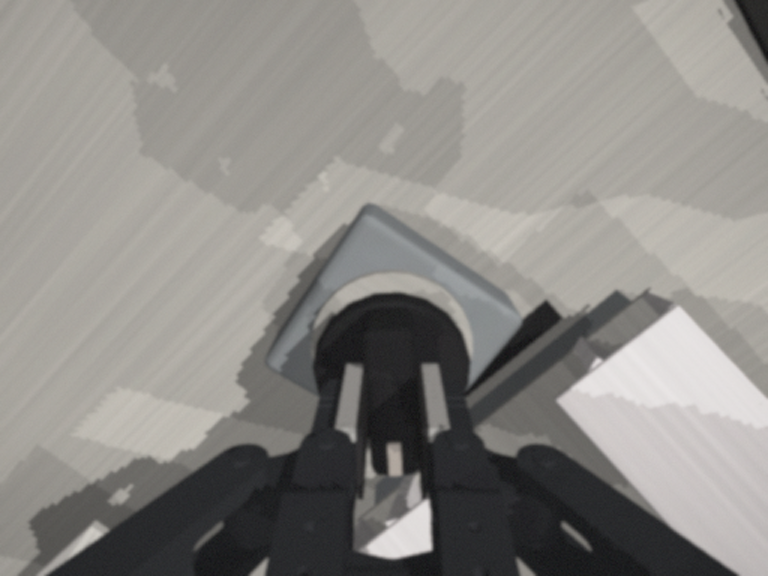

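There is 0.81 N·m against the end stop and the tool has turned about 55°, so the twist is complete. I release and back off straight up.

```bash
python3 -m jog '[{"grip":0,"x":0,"y":0,"z":0,"rx":0,"ry":0,"rz":0},{"grip":0,"x":0,"y":0,"z":0,"rx":0,"ry":0,"rz":0},{"grip":0,"x":0,"y":0,"z":0,"rx":0,"ry":0,"rz":0},{"grip":0,"x":0,"y":0,"z":0,"rx":0,"ry":0,"rz":0},{"grip":0,"x":0,"y":0,"z":0,"rx":0,"ry":0,"rz":0}]';python3 -m jog '[{"grip":0,"x":0,"y":0,"z":-10,"rx":0,"ry":0,"rz":0},{"grip":0,"x":0,"y":0,"z":-20,"rx":0,"ry":0,"rz":0},{"grip":0,"x":0,"y":0,"z":-40,"rx":0,"ry":0,"rz":0},{"grip":0,"x":0,"y":0,"z":-40,"rx":0,"ry":0,"rz":0},{"grip":0,"x":0,"y":0,"z":-40,"rx":0,"ry":0,"rz":0},{"grip":0,"x":0,"y":0,"z":0,"rx":0,"ry":0,"rz":0},{"grip":0,"x":0,"y":0,"z":0,"rx":0,"ry":0,"rz":0},{"grip":0,"x":0,"y":0,"z":0,"rx":0,"ry":0,"rz":0}]';python3 - <<'E'
from h import *
import pickle
c=read_camera("wrist");crop(c,"w28.png",0,0,512,384,1.5);pickle.dump(c,open("w28.pkl","wb"))
c=read_camera("side");crop(c,"s28.png",180,90,400,250,3)
c=read_camera("top");crop(c,"t28.png",110,105,410,305,2.6)
E
```

```text
time: 34.12
eef_pos: [0.4287, 0.0119, 0.2368]
tcp_rot: [0.923, 0.386, -0.0, -0.001]
contact_force: [0.4, -0.7, 0.8]
opening: 0.877
time: 34.78
eef_pos: [0.4286, 0.0118, 0.3872]
tcp_rot: [0.923, 0.386, 0.0, -0.0]
contact_force: [-0.4, -0.7, -0.3]
opening: 0.999
```

View pics/w28.png

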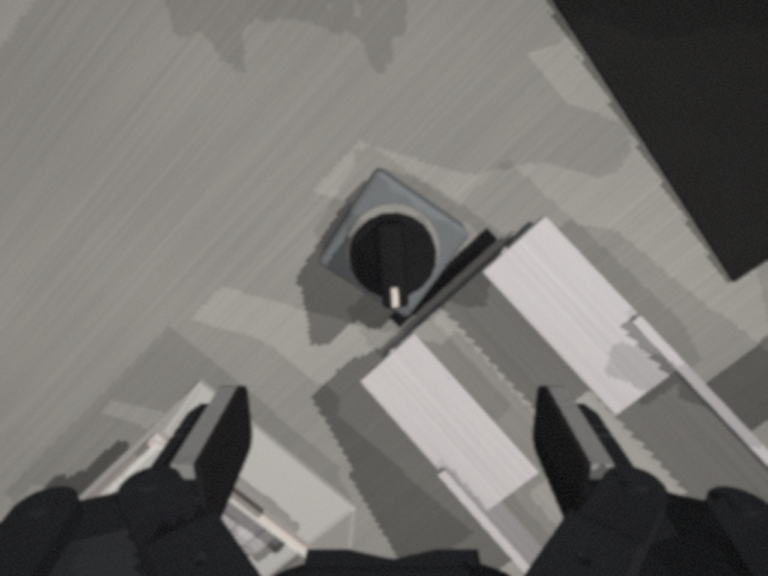

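View pics/t28.png

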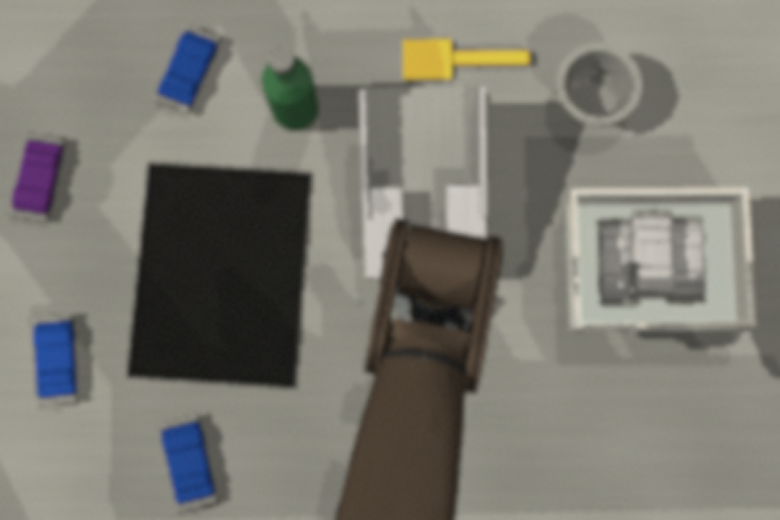

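Run:
```python
from h import *
import pickle
c=pickle.load(open("w28.pkl","rb"));f=lambda x,y:(x/1.5-.17,y/1.5-.17)
crop(c,"w28c.png",215,130,320,235,6)
a=onz(c,f(394.5,290),.075);b=onz(c,f(396.5,306),.075);print(a,b,np.degrees(np.arctan2(*(b-a)[[1,0]])))
d=b-[.430,.011,.075];print(np.linalg.norm(d),np.degrees(np.arctan2(d[1],d[0])))
```

```text
[0.44208119 0.00241442 0.075     ] [ 0.45024777 -0.00392163  0.075     ] -37.80612966830276
0.025152082169011446 -36.388422321894105
```

View pics/w28c.png

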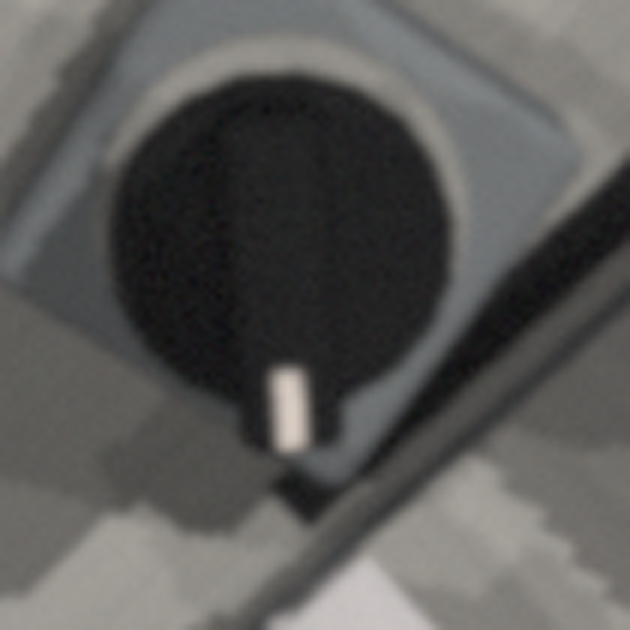

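View pics/s28.png

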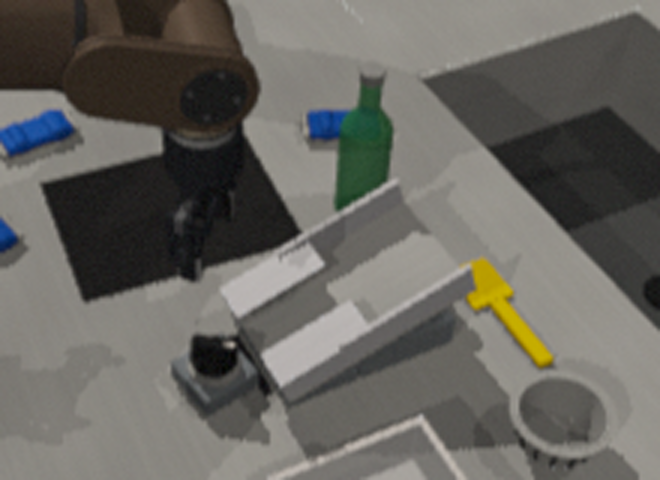

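Run:
```python
from h import *
import pickle
g=lambda x,y:(215+x/6-.42,130+y/6-.42)
A=pickle.load(open("w24.pkl","rb"));B=pickle.load(open("w28.pkl","rb"))
for c,P in [(A,[(320,455),(320,543)]),(B,[(288.5,367),(293,451)])]:
    a,b=[onz(c,g(*p),.075) for p in P]; print("mark",a.round(4),b.round(4),np.degrees(np.arctan2(*(b-a)[[1,0]])))
# bar side edges on the top face
for c,P in [(A,[((275,220),(273,530)),((365,220),(370,530))]),(B,[((225,140),(243,440)),((322,140),(338,440))])]:
    for p,q in P:
        a,b=[onz(c,g(*v),.075) for v in (p,q)];print("edge",np.degrees(np.arctan2(*(b-a)[[1,0]])))
# white mark moments
for c in (A,B):
    f=c["frame"][130:235,215:320].astype(int);m=((f.min(2)>150)&(f.max(2)-f.min(2)<80)).astype(np.uint8)
    n,l,s,ce=cv2.connectedComponentsWithStats(m)
    for i in range(1,n):
        if 15<s[i,4]<200:
            ys,xs=np.where(l==i);vx,vy,x0,y0=cv2.fitLine(np.stack([xs,ys],1).astype(np.float32),cv2.DIST_L2,0,.01,.01).ravel()
            s_=np.sign(vy);a=onz(c,(215+x0-3*vx*s_,130+y0-3*vy*s_),.075);b=onz(c,(215+x0+3*vx*s_,130+y0+3*vy*s_),.075)
            print(s[i],ce[i]+[215,130],onz(c,ce[i]+[215,130],.075),np.degrees(np.arctan2(*(b-a)[[1,0]])))
```

```text
mark [0.4428 0.0136 0.075 ] [0.4563 0.0161 0.075 ] 10.590592041025873
mark [0.4403 0.0039 0.075 ] [ 0.4504 -0.005   0.075 ] -41.633555382261555
edge 9.822189712491086
edge 11.897300074962429
edge -41.75368740962226
edge -41.2195395144305
[51 77  5 13 61] [267.93442623 212.81967213] [0.4495606 0.0148338 0.075    ] 10.694385564640076
[46 62  5 13 50] [262.92 197.9 ] [ 0.44536719 -0.00070331  0.075     ] -39.52130298247906
[75 80 12 12 65] [295.55384615 215.50769231] [0.47871686 0.00851317 0.075     ] 1.6764519965420297
[ 46  92  27  13 176] [274.79545455 230.14204545] [ 0.47601564 -0.01531078  0.075     ] -130.23358086839227
```

The bar has turned from 10.6° to about -41.5°. That is 52°, or 0.9 rad, so it is at the end stop. Handing in.

```bash
python3 -m jog '[{"grip":0,"x":0,"y":0,"z":0,"rx":0,"ry":0,"rz":0},{"grip":0,"x":0,"y":0,"z":0,"rx":0,"ry":0,"rz":0}]'; python3 -c "
from plant import *
print(sign_off())"
```

```text
time: 35.1
eef_pos: [0.4287, 0.0117, 0.3858]
tcp_rot: [0.922, 0.386, -0.001, -0.001]
contact_force: [-1.1, 0.6, 0.0]
opening: 0.993
the job is handed in; nothing more can be done
None
```

I finished every step in the order asked and handed the job in at 35.1 s; sign-off gave no verdict. I pressed the stop button fully down (22 N against its stop) and slid the jammed can up the chute clear of the lips (about s = 0.17 m). That can and the two white loose cans then went into the tub, and I twisted the grip clockwise only after all three were in.

**Last checks:**
- **Cans:** the mat and chute are empty. Two cans lie on the tub floor and the third lies flat across them.
- **Grip bar:** the mark and top edges moved from 10.6° to about -41.5°, which is roughly 52° or 0.9 rad. The wrist felt 0.81 N·m at the end. Rougher readings disagreed: 47–48° by eye and about 50° from a fit to the white mark. I trusted the edge measurements and the torque.
- **Button up:** I did not measure its final height. I take it to be up because it is sprung and nothing was pressing on it after I let go.
- **Left alone:** the bottle, strainer, scraper, and blue and purple cans look unmoved in the top view. The tub shifted by about 5 mm or less while I placed cans.

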